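# Press the tile home and lock the scoring guide at its length mark

### The arm

A 6-joint arm with a two-finger parallel gripper is mounted at the origin on the work surface. World frame = base frame: x ahead of the robot, y to its left, z up, the work surface at z = 0. Lengths are in mm, angles in degrees, forces in N, time in s.
With the tool pointing down it reaches from about 275 to 1000 mm from the base axis. Payload 8.4 kg.
Tool frame: the origin (TCP) lies midway between the tips of the shut fingers; the grasp point (between the pads) lies env.grip_depth behind it (env.grip_depth is the distance from the TCP to the grasp point, in mm); z points along the fingers, y is the line along which they close (so a half turn about z gives the same grasp; the last joint's range is limited). The gripper opens to 85 mm and grips with 20 to 120 N. Pads are 22 mm wide; open, the fingers measure 114 mm over their backs; the gripper's body (76 mm by 85 mm) begins 54 mm behind the grasp point. The pads swing forward as they close: fully open they stand 13 mm farther back than shut.
Start: joints at [73.602, 20.225, 93.587, -0, 66.188, -0.138], TCP at [175.002, 600.002, 231.281] pointing down, gripper open.
Joint ranges: [-150.9, 150.9], [-52.94, 120.26], [3.33, 152.33], [-74.26, 254.26], [0, 154.13], [-172.89, 172.89]. Speed limits (degrees/s): [127.2, 127.2, 159.86, 180, 180, 180].

### API

Orientations are given as [roll, pitch, yaw] about the fixed x, y, z axes, in that order (R = Rz(yaw) Ry(pitch) Rx(roll)).
In Python, from rig import sensors, optics, ticket, env gives the robot as it stands. The module is installed in compiled form; this text tells all that it offers.
- The arm moves only by the tool play_rows, never from a script. Its arguments are lists of equal length, an entry for each row: "fingers": the finger opening in m, from 0 to 0.0854; "linear": the shift along the tool's x, y, z in m, a list of three; "dr": the turn, a rotation vector about the tool's x, y, z in rad, a list of three. A call has 1 to 10 rows; each row is the pose to reach, as a shift and turn from the pose commanded when the call began, along the tool's axes at that moment; what a row does not reach only later rows make up. A row lasts 1/10 s, in which the tool goes at most 50 mm and 8.59 degrees, less where a joint would pass 70% of its speed; a pose out of reach is approached as far as the arm can. A call with a gripper value outside its range is refused whole. The fingers move at their own pace and stop on an object; the grip force is fixed at half the most. Time passes only in rows, so rows that repeat a pose let the fingers close. It gives the time, the measured TCP pose, the force, the opening and the grip force at its end, in the units of the state.
- sensors.sense(): the state, without advancing time (a new reading comes with each control period).
- optics.get_image(name): name is "scene" or "top"; returns a dict with "pixels" (480x640x3 uint8, red, green, blue), "fx", "fy", "cx", "cy" (pixels), "world_to_cam" (4x4, takes a point from world to camera coordinates). Camera axes: x right, y up, looking along -z (the intrinsics and any distortion apply to the point x, -y, -z); pixel columns grow to the right and rows downward; lengths in mm; the calibration is good to about 2 mm. A picture is of the moment at which its call begins. There is no depth.
- ticket.hand_in(): hands the job in; it is judged then, once.
The state is a dict: "time_s": time; "joint_positions": joint angles; "qvel": joint speeds; "effort": joint torques, N m; "tcp_pos": TCP position; "tool_rot": TCP orientation; "wrist_force": force on the tool from outside, world axes, zero at the start; "wrist_torque": the same for the moment, N m; "finger_gap": opening from 0.0 (shut) to 1.0 (fully open); "grip_force": force on a finger pad.
Only numpy, scipy, OpenCV 4.12 (cv2) and the standard library are available. Lean on these libraries where they do the work, as an engineer would, in place of code of your own. Each camera call takes 0.05 s, during which the arm holds its last target. There are 200 camera calls.

### The job

On the tile scoring jig, swing the toggle clamp arm over onto the patterned tile until the tile is pressed fully home in its nest (do not push the tile with the fingers), then swing the clamp back open so that it stays there. Then slide the sprung leg by its yellow grip fin until its black pointer stands at the red length mark, and while holding it there slide the red cam lever along the fin fully closed. Finish still holding the leg at the mark: it springs back if you let go, so do not release it; leave the other things on the bench alone.

Things in the scene. Friction and masses are not known exactly. Their poses are not given: they have to be found in the camera images.
- rig: tile scoring jig, a fixed grey base plate 250 (x) by 360 (y) by 14 mm on the bench. Origin at bench height; plate from x -120 to +130, y -180 to +180 mm. x points roughly away from the robot, y left, z up; 'jig' coordinates here are in this frame. The leg rides on the left half (+y), the tile nest and clamp are on the right half (-y).
- tile: loose blue-and-yellow tile 100 x 100 x 8 mm, 0.19 kg, flat in the aluminium-rimmed nest centred at jig x -30, y -95 mm (rim top 24 mm above the bench). Origin: centre of its underside, at 22 mm while proud; at 16 mm it is fully home, its top flush with the rim. The bed below yields to about 5 N and stays where pushed. While proud the tile blocks the leg's straightedge.
- clamp (a joint): angle (rad) of the toggle clamp arm about its pivot, axis along jig y. 0 = open, leaning 0.436 past upright to the far (+x) side, resting by its weight (0.14 kg); grows as it swings over the top (upright at 0.436) and down towards -x, falling by itself past upright. Its rubber pad, 90 mm from the pivot, meets the proud tile at 1.94 and has it home at 2.01 (arm level).
- clamp_pivot (a point): pivot of the clamp arm, at jig x 60, y -95 mm, 70 mm above the bench.
- clamp_ball (a point): centre of the red ball knob, 30 mm in diameter, at the end of the clamp arm, 125 mm from the pivot. The arm is a steel bar 12 x 12 mm. Pinched along the jig's y direction the ball turns easily between the fingers as the arm swings. With the arm open it is about 183 mm above the bench, with the arm down 70 mm.
- leg: sliding leg, moves only along jig y. Origin at bench height under the middle of its fin; at rest at jig x 0, y 125 mm. It slides up to 105 mm to -y against a spring (2.4 N at rest to 5.5 N). Yellow grip fin: upright wall 12 mm thick (y), x -73 to +52 mm, top 80 mm above the bench; its carriage below is 40 mm wide, top 28 mm. A flat straightedge at 28 to 32 mm reaches 139 mm to -y.
- grip (a point): a good place to hold the leg: in the fin's middle plane, 45 mm towards the robot (-x) from the leg's origin, 66 mm above the bench. Fingers closing along jig y hold the leg firmly along its slide, and can still be slid along the fin in x.
- pointer (a point): tip of the black pointer that sticks out of the leg's carriage on the far (+x) side, 110 mm from the leg's origin in x and at the same y, 21 mm above the bench. It moves with the leg over a white scale.
- mark: the red length mark, a fixed red block 18 (x) x 8 (y) x 6 mm beside the white scale, just beyond the pointer's tip. Origin: centre of its underside. Axes as the jig's. The pointer stands at the mark when it has the same jig y, that is anywhere within the mark's width.
- lever (a joint): travel of the red cam lever (m), a saddle that rides round the fin and is carried along by the leg: 0 = open, 0.030 = fully closed, growing towards jig +x (away from the robot). It slides with about 3 N of friction and stays where it is left. It may start up to 4 mm from open.
- lever_face (a point): middle of the lever's near (-x) face, in the fin's middle plane, 66 mm above the bench; 15 mm to -x of the leg's origin when open, 15 mm to +x when closed. The lever stands out to 30 mm either side of that plane, 43 to 77 mm above the bench, with a bridge over the fin up to 88 mm; 20 mm long in x. Edges of fingers that hold the fin can push on this face.
- float: bystander: white plastic grout float, base 260 x 100 mm, 68 mm high; origin under its centre.
- jar: bystander: amber glass jar with a dark lid, 72 mm in diameter, 110 mm high; origin under its centre.
- bolster: bystander: steel bolster chisel lying flat, 210 mm long, blade 70 mm wide; origin near its middle.
- scraper: bystander: black silicone scraper lying flat, 160 mm long, blade 90 mm wide; origin near its middle.
- mallet: bystander: rubber mallet lying flat, 280 mm long; origin near its middle.
Not all that is in view belongs to the job. Of the things like the tile, leave any that is brown or pink; of the rest the smaller one is meant.

How it is judged (in metres and radians):
On the way, in this order (a step that is already met when the one before it is completed fails the run):
1. the clamp arm is swung over onto the tile and the tile is home in its nest (value of joint clamp above 1.95 rad and z of tile in the frame of rig below 0.0175 m), for 0.1 s.
2. the clamp arm is swung back open, past upright (value of joint clamp below 0.3 rad), for 0.2 s.
3. the leg is held at the length mark with the cam lever still open (y of pointer in the frame of mark between -0.004 and 0.004 m and value of joint lever below 0.012 m and contact force between the fingers and leg above 1 N), for 0.2 s.
4. the cam lever is slid fully closed while the leg is held at the mark (y of pointer in the frame of mark between -0.004 and 0.004 m and value of joint lever above 0.0275 m and contact force between the fingers and leg above 1 N), for 0.2 s.
At the end, for the whole second after the job is handed in: the fingers are holding the leg (contact force over 1 N) with its pointer within 4 mm of the middle of the red mark, the cam lever is closed (over 27.5 of 30 mm), the clamp arm is open (under 0.30 rad) and the tile lies flat and home (under 17.5 mm) (all of step 4 and value of joint clamp below 0.3 rad and z of tile in the frame of rig below 0.0175 m and angle between tile's own z axis and vertical below 0.05 rad); the arm keeps its last pose, push and grip.
It fails at once if the cam lever is closed with the leg away from the mark (value of joint lever above 0.015 m and (y of pointer in the frame of mark above 0.008 m or y of pointer in the frame of mark below -0.008 m)).
It fails at once if the fingers push on the tile (contact force between the fingers and tile above 1 N).
It fails at once if a bystander is moved (distance of any of float, jar, bolster, scraper, mallet from where it was at the start of the episode above 0.02 m).
It also fails if it takes over 64 s, if anything falls off the work surface, if the arm or the gripper's body presses on something with over 40 N, if the wrist force passes 120 N, or if a joint passes its speed limit or range.

## Working session

There is one attempt and no reset: what is moved stays moved. The work goes in short steps, Python scripts to look and compute and a tool call to move; the robot and the scene stay as the last step left them, time stands still between calls to the robot, and variables do not carry over. Pictures are saved under pics/ and viewed, at most 10 in all, crops included, and the job is handed in when it is done.

Besides the shell and the picture viewer there is one more tool, called by a JSON object that holds its "fn" and its "kwargs". play_rows: Moves the arm, as the interface text tells. Its arguments: {"type":"object","properties":{"fingers":{"type":"array","items":{"type":"number"}},"linear":{"type":"array","items":{"type":"array","items":{"type":"number"}}},"dr":{"type":"array","items":{"type":"array","items":{"type":"number"}}}},"required":["fingers","linear","dr"]}

```bash
mkdir -p pics; cat > h.py <<'E'
from rig import sensors, optics, ticket, env
import numpy as np, cv2
def snap(n):
    d=optics.get_image(n); return d
def save(d,f): cv2.imwrite(f,cv2.cvtColor(d["pixels"],cv2.COLOR_RGB2BGR))
def ray(d,u,v):
    M=np.array(d["world_to_cam"]); R=M[:3,:3]; t=M[:3,3]
    c=np.array([(u-d["cx"])/d["fx"],-(v-d["cy"])/d["fy"],-1]); return -R.T@t, R.T@c
def onz(d,u,v,z):
    o,r=ray(d,u,v); return o+r*(z-o[2])/r[2]
def proj(d,p):
    M=np.array(d["world_to_cam"]); c=M[:3,:3]@np.array(p)+M[:3,3]
    return d["cx"]+d["fx"]*c[0]/-c[2], d["cy"]-d["fy"]*c[1]/-c[2]
E
python3 - <<'E'
from h import *
for n in("scene","top"):
    d=snap(n); save(d,f"pics/{n}1.png"); print(n,{k:np.round(v,3).tolist() for k,v in d.items() if k!="pixels"})
print(sensors.sense(),env.grip_depth)
E
```

```text
scene {'fx': 465.122, 'fy': 465.122, 'cx': 324.65, 'cy': 235.336, 'world_to_cam': [[-0.753, 0.658, -0.004, 369.485], [-0.508, -0.578, 0.639, 98.557], [0.418, 0.484, 0.769, -1377.47], [0.0, 0.0, 0.0, 1.0]]}
top {'fx': 540.905, 'fy': 540.905, 'cx': 314.529, 'cy': 244.173, 'world_to_cam': [[0.019, -1.0, -0.002, -89.268], [0.998, 0.019, 0.054, -438.368], [-0.054, -0.003, 0.999, -1811.535], [0.0, 0.0, 0.0, 1.0]]}
{'time_s': 0.1, 'joint_positions': array([ 7.36024828e+01,  2.02598207e+01,  9.36237670e+01,  1.05729188e-03,
        6.61890693e+01, -1.37137061e-01]), 'qvel': array([ 0.04930643, -0.08165452, -0.12648412,  0.01416483,  0.02269736,
        0.01900315]), 'effort': array([-9.19815866e-04, -6.06358337e+01, -3.42820358e+01, -7.04401486e-05,
        3.96907257e-03, -1.23361792e-05]), 'tcp_pos': array([174.87248585, 599.59480018, 230.63039253]), 'tool_rot': array([-1.79927346e+02, -1.14065683e-03,  1.63739192e+02]), 'wrist_force': array([0.29435679, 0.34094113, 0.07136042]), 'wrist_torque': array([0.0125619 , 0.03417679, 0.00469366]), 'grip_force': 0.0, 'finger_gap': 1.0040087162275637} 18.700000000000003
```

View pics/scene1.png

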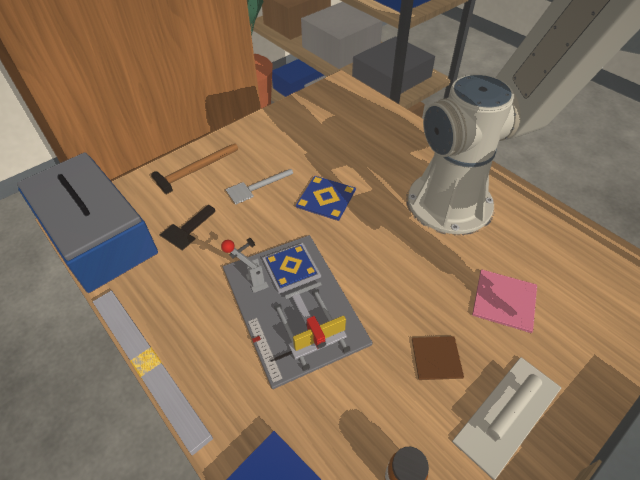

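View pics/top1.png

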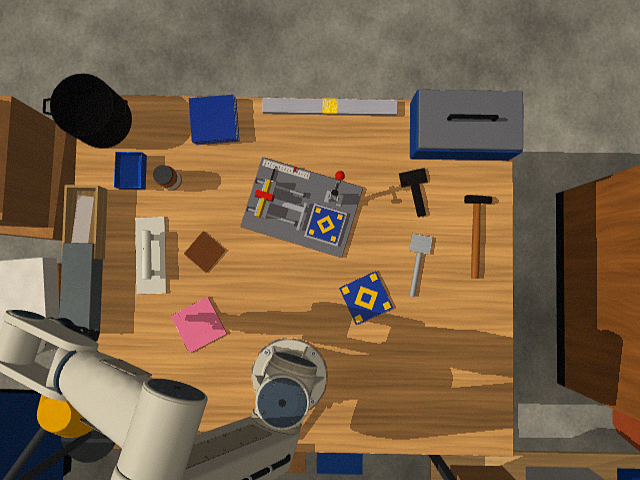

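The top view shows the jig around (303,207), with the leg and red lever near (264,195), the ball at (340,175) and the white scale near (285,167). The scene view shows the same jig around (297,310), with the ball at (228,246).

Candidate tiles in the top view are the small blue/yellow one in the nest (326,224), the large blue/yellow one (366,297), the brown one (205,252) and the pink one (199,324). The nest tile fits: it is neither brown nor pink, and it is the smaller of the two left. I'll confirm it in a crop.

```bash
python3 - <<'E'
from h import *
T=snap("top"); S=snap("scene")
out=[]
for d,(x0,x1,y0,y1) in((T,(225,415,140,320)),(S,(210,385,225,395))):
    out.append(cv2.resize(cv2.cvtColor(d["pixels"][y0:y1,x0:x1],cv2.COLOR_RGB2BGR),(400,390),interpolation=cv2.INTER_CUBIC))
cv2.imwrite("pics/crop1.png",np.hstack(out))
def blobs(d,m,box,amin=4):
    x0,x1,y0,y1=box; mm=np.zeros(m.shape,np.uint8); mm[y0:y1,x0:x1]=m[y0:y1,x0:x1]
    n,l,s,c=cv2.connectedComponentsWithStats(mm)
    return [(c[i].round(2),s[i].tolist()) for i in range(1,n) if s[i,4]>=amin]
hs={}
for nm,d,box in(("T",T,(235,375,150,265)),("S",S,(205,385,225,395))):
    h=cv2.cvtColor(d["pixels"],cv2.COLOR_RGB2HSV); H,s,v=h[...,0],h[...,1],h[...,2]
    print(nm,"red",blobs(d,((H<6)|(H>174))&(s>170)&(v>70),box))
    print(nm,"yel",blobs(d,(H>20)&(H<33)&(s>150)&(v>100),box,15))
    print(nm,"blue",blobs(d,(H>105)&(H<130)&(s>120),box,50))
    if nm=="T":
        g=np.zeros(H.shape,np.uint8); b=((s<60)|((H>105)&(H<130))).astype(np.uint8); g[150:265,235:375]=b[150:265,235:375]
        g=cv2.morphologyEx(g,cv2.MORPH_CLOSE,np.ones((7,7)));g=cv2.morphologyEx(g,cv2.MORPH_OPEN,np.ones((9,9)))
        c=max(cv2.findContours(g,0,2)[0],key=cv2.contourArea); r=cv2.minAreaRect(c); print(r)
        P=np.array([onz(d,*p,14)[:2] for p in cv2.boxPoints(r)]); print(P.round(1),np.linalg.norm(np.diff(P,axis=0),axis=1))
E
```

```text
T red [(array([294.36, 168.73]), [293, 167, 4, 5, 11]), (array([339.41, 175.23]), [335, 171, 10, 10, 69]), (array([263.6 , 194.76]), [255, 190, 18, 11, 110])]
T yel [(array([266.55, 185.2 ]), [264, 179, 6, 13, 44]), (array([259.77, 206.7 ]), [256, 198, 8, 19, 64]), (array([317.78, 209.72]), [316, 208, 5, 5, 18]), (array([339.42, 216.37]), [337, 214, 6, 5, 19]), (array([325.17, 224.17]), [317, 216, 17, 17, 127]), (array([311.06, 231.65]), [309, 230, 5, 5, 17]), (array([332.88, 238.06]), [331, 236, 5, 5, 17])]
T blue [(array([325.15, 224.38]), [307, 206, 37, 37, 572])]
((301.1781921386719, 206.77163696289062), (105.94122314453125, 72.99837493896484), 16.927513122558594)
[[ 495.6  172.1]
 [ 734.9  106.2]
 [ 635.8 -239.5]
 [ 398.  -171.5]] [248.2343113  359.63711981 247.34007471]
S red [(array([227.39, 245.81]), [222, 240, 12, 13, 127]), (array([315.79, 330.  ]), [307, 316, 18, 29, 255]), (array([256. , 338.5]), [253, 337, 7, 4, 18])]
S yel [(array([298.3 , 248.65]), [296, 247, 6, 5, 20]), (array([271.5, 258.5]), [269, 256, 6, 6, 22]), (array([290.53, 264.25]), [280, 256, 22, 17, 159]), (array([310.09, 269.91]), [307, 268, 7, 5, 23]), (array([282.21, 280.57]), [279, 278, 7, 6, 28]), (array([333.55, 326.21]), [320, 316, 26, 22, 323]), (array([302.91, 339.45]), [293, 330, 21, 20, 270])]
S blue [(array([290.55, 266.49]), [267, 248, 49, 40, 747])]
```

View pics/crop1.png

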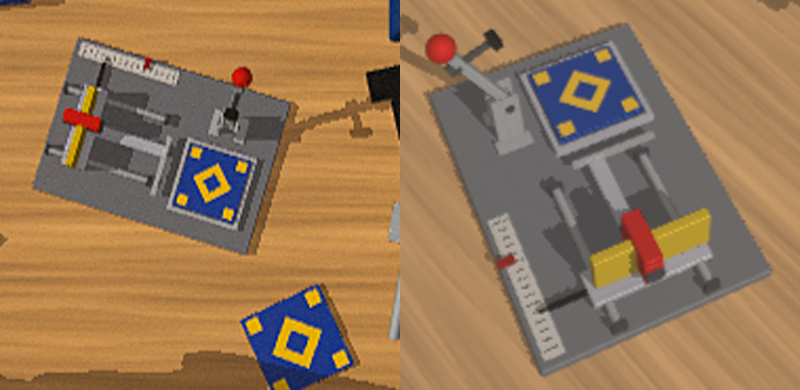

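The crop confirms the small blue/yellow tile sitting in the aluminium nest (top crop 212,182), with the larger look-alike loose on the bench. The plate measures 248 x 360 mm, which matches the description. Next I'll fit the jig frame.

```bash
cat >> h.py <<'E'
def tri(T,a,S,b):
    o1,r1=ray(T,*a);o2,r2=ray(S,*b); s=np.linalg.lstsq(np.c_[r1,-r2],o2-o1,rcond=None)[0]
    p,q=o1+s[0]*r1,o2+s[1]*r2; return (p+q)/2, np.linalg.norm(p-q)
E
python3 - <<'E'
from h import *
T=snap("top"); S=snap("scene")
pts={"ball":((339.41,175.23),(227.39,245.81)),"tile":((325.16,224.2),(290.53,265.)),"mark":((294.36,168.73),(256,338.5))}
P=np.array([[495.6,172.1],[734.9,106.2],[635.8,-239.5],[398,-171.5]])
J=np.array([[-120,180],[130,180],[130,-180],[-120,-180.]])
def fit(J,P):
    a,b=J-J.mean(0),P-P.mean(0); th=np.arctan2((a[:,0]*b[:,1]-a[:,1]*b[:,0]).sum(),(a*b).sum())
    R=np.array([[np.cos(th),-np.sin(th)],[np.sin(th),np.cos(th)]]); return R,P.mean(0)-R@J.mean(0),np.degrees(th)
R,t,th=fit(J,P); print("rig",t,th)
for k,(a,b) in pts.items():
    p,e=tri(T,a,S,b); print(k,p.round(1),"gap",e.round(1),"jig",(R.T@(p[:2]-t)).round(1))
for k,z in(("tile",30),("mark",17),("ball",183)):
    for n,d,i in(("T",T,0),("S",S,1)):
        p=onz(d,*pts[k][i],z); print(k,n,"plane jig",(R.T@(p[:2]-t)).round(1))
for c,z in(((263.6,194.76),88),):
    print("lever top",(R.T@(onz(T,*c,z)[:2]-t)).round(1),(R.T@(onz(S,316,325,z)[:2]-t)).round(1))
E
```

```text
rig [561.26499802 -31.80975973] -15.845724648467248
ball [ 644.6 -154.   181.8] gap 0.1 jig [113.5 -94.8]
tile [ 507.  -115.3   24.3] gap 0.2 jig [-29.4 -95.1]
mark [694.6  -7.8  16.2] gap 0.4 jig [121.7  59.5]
tile T plane jig [-29.9 -95.2]
tile S plane jig [-28.2 -91.1]
mark T plane jig [121.4  59.5]
mark S plane jig [122.   59.8]
ball T plane jig [113.3 -94.8]
ball S plane jig [113.6 -93.8]
lever top [ -1.6 123.3] [ -3.1 123.7]
```

{"fn": "play_rows", "kwargs": {"fingers": [0.06, 0.06, 0.06, 0.06, 0.06, 0.06, 0.06, 0.06, 0.06, 0.06], "linear": [[-0.657, -0.597, -0.02], [-0.657, -0.597, -0.02], [-0.657, -0.597, -0.02], [-0.657, -0.597, -0.02], [-0.657, -0.597, -0.02], [-0.657, -0.597, -0.02], [-0.657, -0.597, -0.02], [-0.657, -0.597, -0.02], [-0.657, -0.597, -0.02], [-0.657, -0.597, -0.02]], "dr": [[0, 0, -0.007], [0, 0, -0.007], [0, 0, -0.007], [0, 0, -0.007], [0, 0, -0.007], [0, 0, -0.007], [0, 0, -0.007], [0, 0, -0.007], [0, 0, -0.007], [0, 0, -0.007]]}}

```text
time_s: 1.3
tcp_pos: [436.8, 171.8, 242.9]
tool_rot: [180.0, 0.0, 164.1]
wrist_force: [0.7, 0.4, 0.2]
finger_gap: 0.699
grip_force: 0.0
```

```bash
cat >> h.py <<'E'
RIG=np.array([561.27,-31.81]); TH=np.radians(-15.85)
RJ=np.array([[np.cos(TH),-np.sin(TH)],[np.sin(TH),np.cos(TH)]])
def tj():
    s=sensors.sense(); p=s["tcp_pos"]; q=RJ.T@(p[:2]-RIG); return np.r_[q,p[2]].round(1), s
def go(x,y,z):
    q,s=tj(); print("jig tcp",q,"t",s["time_s"],"rot",s["tool_rot"].round(2),"F",s["wrist_force"].round(1),"gap",s["finger_gap"]*85.4,"grip",s["grip_force"]); print("shift tool mm",np.round([-(x-q[0]),y-q[1],-(z-q[2])],1))
E
python3 -c "
from h import *
go(113,-95,250)"
```

```text
jig tcp [-175.4  161.9  242.9] t 1.3 rot [1.7997e+02 4.0000e-02 1.6415e+02] F [0.7 0.4 0.2] gap 59.7000211882606 grip 0.0
shift tool mm [-288.4 -256.9   -7.1]
```

{"fn": "play_rows", "kwargs": {"fingers": [0.06, 0.06, 0.06, 0.06, 0.06, 0.06, 0.06, 0.06, 0.06, 0.06], "linear": [[-0.288, -0.257, 0], [-0.288, -0.257, 0], [-0.288, -0.257, 0], [-0.288, -0.257, 0], [-0.288, -0.257, 0], [-0.288, -0.257, 0], [-0.288, -0.257, 0], [-0.288, -0.257, 0], [-0.288, -0.257, 0], [-0.288, -0.257, 0]], "dr": [[0, 0, 0], [0, 0, 0], [0, 0, 0], [0, 0, 0], [0, 0, 0], [0, 0, 0], [0, 0, 0], [0, 0, 0], [0, 0, 0], [0, 0, 0]]}}

```text
time_s: 2.3
tcp_pos: [642.5, -152.6, 241.9]
tool_rot: [180.0, -0.1, 164.1]
wrist_force: [-0.7, -0.4, 0.5]
finger_gap: 0.7
grip_force: 0.0
```

```bash
python3 -c "
from h import *
go(113,-95,165)"
```

```text
jig tcp [111.2 -94.  241.9] t 2.3 rot [ 1.7999e+02 -7.0000e-02  1.6406e+02] F [-0.7 -0.4  0.5] gap 59.76552419276382 grip 0.0
shift tool mm [-1.8 -1.  76.9]
```

{"fn": "play_rows", "kwargs": {"fingers": [0.06, 0.06, 0.06, 0.06, 0.06, 0.06], "linear": [[-0.002, -0.001, 0.03], [-0.002, -0.001, 0.06], [-0.002, -0.001, 0.077], [-0.002, -0.001, 0.077], [-0.002, -0.001, 0.077], [-0.002, -0.001, 0.077]], "dr": [[0, 0, 0], [0, 0, 0], [0, 0, 0], [0, 0, 0], [0, 0, 0], [0, 0, 0]]}}

```text
time_s: 2.9
tcp_pos: [645.2, -153.3, 167.2]
tool_rot: [180.0, 0.1, 164.2]
wrist_force: [0.9, 0.6, -0.1]
finger_gap: 0.706
grip_force: 0.0
```

```bash
python3 -c "
from h import *
go(113,-95,165)"
```

```text
jig tcp [113.9 -93.9 167.2] t 2.9 rot [1.7999e+02 1.2000e-01 1.6418e+02] F [ 0.9  0.6 -0.1] gap 60.29098181977704 grip 0.0
shift tool mm [ 0.9 -1.1  2.2]
```

{"fn": "play_rows", "kwargs": {"fingers": [0.06, 0.06, 0.02, 0.02, 0.02, 0.02, 0.02, 0.02, 0.02, 0.02], "linear": [[0.001, -0.001, 0.004], [0.001, -0.001, 0.004], [0.001, -0.001, 0.004], [0.001, -0.001, 0.004], [0.001, -0.001, 0.004], [0.001, -0.001, 0.004], [0.001, -0.001, 0.004], [0.001, -0.001, 0.004], [0.001, -0.001, 0.004], [0.001, -0.001, 0.004]], "dr": [[0, 0, 0], [0, 0, 0], [0, 0, 0], [0, 0, 0], [0, 0, 0], [0, 0, 0], [0, 0, 0], [0, 0, 0], [0, 0, 0], [0, 0, 0]]}}

```text
time_s: 3.9
tcp_pos: [644.4, -151.3, 162.7]
tool_rot: [179.7, 0.0, 164.1]
wrist_force: [1.6, 15.2, 7.4]
finger_gap: 0.325
grip_force: 58.5
```

```bash
python3 - <<'E'
from h import *
go(113,-95,165)
for a in np.r_[np.arange(0,2.06,0.17),2.05]:
    x=125*np.sin(.436-a);z=125*np.cos(.436-a); print(round(a,2),"tool x,z",(-(x-125*np.sin(.436))).round(0),(-(z-125*np.cos(.436))).round(0))
E
```

```text
jig tcp [112.6 -92.2 162.7] t 3.9 rot [1.7972e+02 4.0000e-02 1.6413e+02] F [ 1.6 15.2  7.4] gap 27.713265191604528 grip 58.48456263542175
shift tool mm [-0.4 -2.8 -2.3]
0.0 tool x,z -0.0 -0.0
0.17 tool x,z 20.0 -7.0
0.34 tool x,z 41.0 -11.0
0.51 tool x,z 62.0 -11.0
0.68 tool x,z 83.0 -8.0
0.85 tool x,z 103.0 -1.0
1.02 tool x,z 122.0 9.0
1.19 tool x,z 138.0 22.0
1.36 tool x,z 153.0 38.0
1.53 tool x,z 164.0 56.0
1.7 tool x,z 172.0 76.0
1.87 tool x,z 177.0 96.0
2.04 tool x,z 178.0 117.0
2.05 tool x,z 178.0 119.0
```

{"fn": "play_rows", "kwargs": {"fingers": [0.02, 0.02, 0.02, 0.02, 0.02, 0.02, 0.02, 0.02, 0.02, 0.02], "linear": [[0, 0.002, 0], [0.01, 0.002, -0.004], [0.02, 0.002, -0.007], [0.03, 0.002, -0.009], [0.041, 0.002, -0.011], [0.062, 0.002, -0.011], [0.083, 0.002, -0.008], [0.103, 0.002, -0.001], [0.122, 0.002, 0.009], [0.122, 0.002, 0.009]], "dr": [[0, 0, 0], [0, 0, 0], [0, 0, 0], [0, 0, 0], [0, 0, 0], [0, 0, 0], [0, 0, 0], [0, 0, 0], [0, 0, 0], [0, 0, 0]]}}

```text
time_s: 4.9
tcp_pos: [523.4, -118.4, 151.5]
tool_rot: [-180.0, -0.2, 164.1]
wrist_force: [-0.1, 0.3, -0.2]
finger_gap: 0.235
grip_force: 0.0
```

```bash
python3 - <<'E'
from h import *
go(113,-95,165)
d=snap("scene"); h=cv2.cvtColor(d["pixels"],cv2.COLOR_RGB2HSV)
cv2.imwrite("pics/c2.png",cv2.resize(cv2.cvtColor(d["pixels"][180:400,190:400],cv2.COLOR_RGB2BGR),None,fx=2.5,fy=2.5))
E
```

```text
jig tcp [-12.8 -93.7 151.5] t 4.9 rot [-179.99   -0.21  164.15] F [-0.1  0.3 -0.2] gap 20.084464658611314 grip 0.0
shift tool mm [-125.8   -1.3  -13.5]
```

View pics/c2.png

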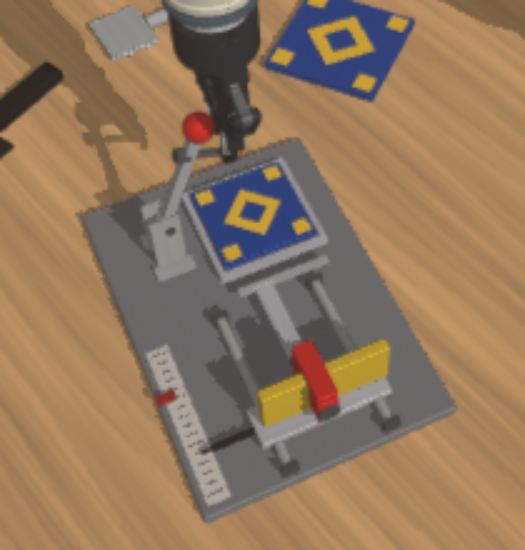

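The clamp ball slipped out of the pinch because the pads sat too high on it. The arm is past upright, with the ball at crop (198,127), and is leaning towards the tile. I'll back off towards the robot and let it come down, then press the ball from above.

{"fn": "play_rows", "kwargs": {"fingers": [0.02, 0.02, 0.02, 0.02, 0.02, 0.02, 0.02, 0.02, 0.02, 0.02], "linear": [[0.02, 0, 0], [0.04, 0, 0], [0.06, 0, 0], [0.08, 0, 0], [0.11, 0, 0], [0.11, 0, 0], [0.11, 0, 0], [0.11, 0, 0], [0.11, 0, 0], [0.11, 0, 0]], "dr": [[0, 0, 0], [0, 0, 0], [0, 0, 0], [0, 0, 0], [0, 0, 0], [0, 0, 0], [0, 0, 0], [0, 0, 0], [0, 0, 0], [0, 0, 0]]}}

```text
time_s: 5.95
tcp_pos: [421.4, -89.3, 152.6]
tool_rot: [-180.0, 0.0, 164.1]
wrist_force: [-0.1, 0.2, -0.0]
finger_gap: 0.231
grip_force: 0.0
```

```bash
cat >> h.py <<'E'
def red(d):
    h=cv2.cvtColor(d["pixels"],cv2.COLOR_RGB2HSV);m=(((h[...,0]<6)|(h[...,0]>174))&(h[...,1]>170)&(h[...,2]>70)).astype(np.uint8)
    m[:150]=0;m[400:]=0;m[:,:200]=0;m[:,400:]=0
    n,l,s,c=cv2.connectedComponentsWithStats(m); return [(c[i].round(1).tolist(),s[i].tolist()) for i in range(1,n) if s[i,4]>5]
E
python3 - <<'E'
from h import *
go(-65,-93,100)
S=snap("scene");T=snap("top")
print(red(S));print(red(T))
cv2.imwrite("pics/c3.png",cv2.resize(cv2.cvtColor(S["pixels"][180:400,190:400],cv2.COLOR_RGB2BGR),None,fx=2.5,fy=2.5))
E
```

```text
jig tcp [-118.8  -93.5  152.6] t 5.95 rot [-1.8000e+02  2.0000e-02  1.6414e+02] F [-0.1  0.2 -0. ] gap 19.740821761447666 grip 0.0
shift tool mm [-53.8   0.5  52.6]
[([302.6, 247.9], [298, 243, 10, 11, 88]), ([315.8, 330.0], [307, 316, 18, 29, 254]), ([256.0, 338.5], [253, 337, 7, 4, 18])]
[([294.4, 168.7], [293, 167, 4, 5, 11]), ([263.5, 194.8], [255, 190, 18, 11, 109])]
```

View pics/c3.png

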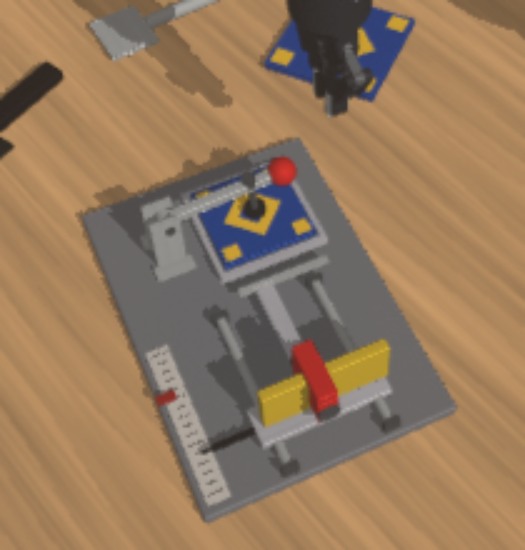

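The clamp arm is now down on the tile, with its pad at crop (255,207) and the ball at (283,171). I'll open, go over the ball and grip it lower this time.

{"fn": "play_rows", "kwargs": {"fingers": [0.06, 0.06, 0.06, 0.06, 0.06, 0.06, 0.06, 0.06, 0.06, 0.06], "linear": [[-0.03, 0, 0], [-0.054, 0, 0], [-0.054, 0, 0], [-0.054, 0, 0.02], [-0.054, 0, 0.05], [-0.054, 0, 0.08], [-0.054, 0, 0.1], [-0.054, 0, 0.1], [-0.054, 0, 0.1], [-0.054, 0, 0.1]], "dr": [[0, 0, 0], [0, 0, 0], [0, 0, 0], [0, 0, 0], [0, 0, 0], [0, 0, 0], [0, 0, 0], [0, 0, 0], [0, 0, 0], [0, 0, 0]]}}

```text
time_s: 7.05
tcp_pos: [473.2, -104.0, 53.6]
tool_rot: [180.0, 0.1, 164.1]
wrist_force: [0.7, 0.0, 0.4]
finger_gap: 0.702
grip_force: 0.0
```

{"fn": "play_rows", "kwargs": {"fingers": [0.02, 0.02, 0.02, 0.02, 0.02, 0.02, 0.02], "linear": [[0, 0, 0], [0, 0, 0], [0, 0, 0], [0, 0, 0], [0, 0, 0], [0, 0, 0], [0, 0, 0]], "dr": [[0, 0, 0], [0, 0, 0], [0, 0, 0], [0, 0, 0], [0, 0, 0], [0, 0, 0], [0, 0, 0]]}}

```text
time_s: 7.75
tcp_pos: [473.6, -102.3, 53.3]
tool_rot: [179.9, 0.1, 164.1]
wrist_force: [2.5, 14.1, 3.1]
finger_gap: 0.324
grip_force: 58.7
```

```bash
python3 - <<'E'
from h import *
go(-65,-93,50)
E
```

```text
jig tcp [-65.1 -91.8  53.3] t 7.75 rot [1.7986e+02 8.0000e-02 1.6408e+02] F [ 2.5 14.1  3.1] gap 27.658129441939483 grip 58.71117353439331
shift tool mm [-0.1 -1.2  3.3]
```

{"fn": "play_rows", "kwargs": {"fingers": [0.02, 0.02, 0.02, 0.02, 0.02, 0.02, 0.02, 0.02], "linear": [[0, 0.002, 0], [0, 0.002, 0.003], [0, 0.002, 0.006], [0, 0.002, 0.009], [0, 0.002, 0.011], [0, 0.002, 0.012], [0, 0.002, 0.012], [0, 0.002, 0.012]], "dr": [[0, 0, 0], [0, 0, 0], [0, 0, 0], [0, 0, 0], [0, 0, 0], [0, 0, 0], [0, 0, 0], [0, 0, 0]]}}

```text
time_s: 8.55
tcp_pos: [473.4, -102.0, 44.2]
tool_rot: [180.0, 0.1, 164.1]
wrist_force: [-17.2, 5.5, 57.6]
finger_gap: 0.317
grip_force: 63.1
```

```bash
python3 - <<'E'
from h import *
go(-65,-93,50)
S=snap("scene")
cv2.imwrite("pics/c4.png",cv2.resize(cv2.cvtColor(S["pixels"][220:310,230:350],cv2.COLOR_RGB2BGR),None,fx=5,fy=5))
E
```

```text
jig tcp [-65.4 -91.5  44.2] t 8.55 rot [1.7999e+02 6.0000e-02 1.6413e+02] F [-17.2   5.5  57.6] gap 27.049861470197843 grip 63.12365412712097
shift tool mm [-0.4 -1.5 -5.8]
```

View pics/c4.png

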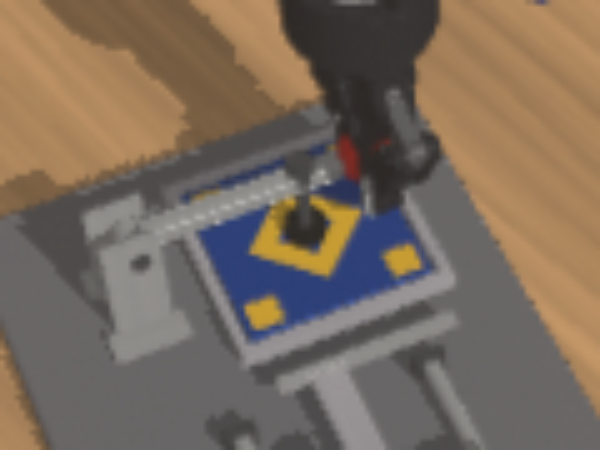

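The wrist reads 57 N downward and the tile's rim is flush, so it is home. Now I'll swing the clamp back, still holding the ball.

{"fn": "play_rows", "kwargs": {"fingers": [0.02, 0.02, 0.02, 0.02, 0.02, 0.02, 0.02, 0.02, 0.02, 0.02], "linear": [[-0.0015, 0, -0.0215], [-0.006, 0, -0.04], [-0.013, 0, -0.057], [-0.022, 0, -0.073], [-0.034, 0, -0.088], [-0.048, 0, -0.1], [-0.064, 0, -0.111], [-0.0805, 0, -0.119], [-0.0985, 0, -0.124], [-0.117, 0, -0.127]], "dr": [[0, 0, 0], [0, 0, 0], [0, 0, 0], [0, 0, 0], [0, 0, 0], [0, 0, 0], [0, 0, 0], [0, 0, 0], [0, 0, 0], [0, 0, 0]]}}

```text
time_s: 9.6
tcp_pos: [585.9, -134.1, 167.8]
tool_rot: [-180.0, -0.0, 164.1]
wrist_force: [1.2, 0.4, 0.1]
finger_gap: 0.24
grip_force: 0.0
```

```bash
python3 - <<'E'
from h import *
go(52,-92,170)
print(red(snap("scene")))
E
```

```text
jig tcp [ 51.6 -91.7 167.8] t 9.6 rot [-1.7999e+02 -2.0000e-02  1.6414e+02] F [1.2 0.4 0.1] gap 20.482548241333436 grip 0.0
shift tool mm [-0.4 -0.3 -2.2]
[([268.9, 230.3], [264, 225, 10, 12, 88]), ([315.7, 330.0], [307, 316, 18, 29, 257]), ([256.0, 338.5], [253, 337, 7, 4, 18])]
```

```bash
python3 - <<'E'
from h import *
S=snap("scene");T=snap("top"); r=red(S); print(r[0],red(T)); o,d=ray(S,*r[0][0])
n=np.r_[RJ[:,1],0]; y0=-95
s=(y0-n@(o-np.r_[RIG,0]))/(n@d); p=o+s*d; q=RJ.T@(p[:2]-RIG); print(q,p[2], np.hypot(q[0]-60,p[2]-70), "angle",.436-np.arctan2(q[0]-60,p[2]-70))
cv2.imwrite("pics/c5.png",cv2.resize(cv2.cvtColor(S["pixels"][160:320,190:350],cv2.COLOR_RGB2BGR),None,fx=3.5,fy=3.5))
go(0,0,0)
E
```

```text
([270.2, 230.4], [265, 225, 12, 12, 112]) [([294.4, 168.7], [293, 167, 4, 5, 11]), ([263.6, 194.8], [255, 190, 18, 11, 110]), ([329.2, 208.6], [325, 204, 9, 10, 67])]
[ 10.75161077 -95.        ] 182.91304882593715 123.18587758587498 angle 0.8472869071013163
jig tcp [ 51.9 -91.7 167.7] t 9.75 rot [-1.7999e+02  3.0000e-02  1.6413e+02] F [-0.4 -0.1  0.7] gap 19.923262113833776 grip 0.0
shift tool mm [ 51.9  91.7 167.7]
```

View pics/c5.png

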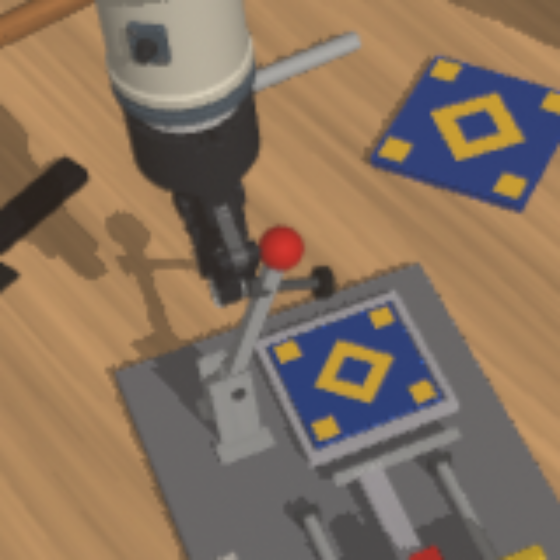

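The ball slipped out again near 0.85 rad (arm off the vertical, ball at crop (281,247)) and is falling back onto the tile, which is already home. I'll re-grip the ball with the arm down and go up more slowly, reading the forces.

{"fn": "play_rows", "kwargs": {"fingers": [0.02, 0.06, 0.06, 0.06, 0.06, 0.06, 0.06, 0.06, 0.06, 0.06], "linear": [[0, 0, -0.04], [0.03, 0, -0.05], [0.07, 0, -0.05], [0.117, 0, -0.04], [0.117, 0, 0], [0.117, 0, 0.04], [0.117, 0, 0.08], [0.117, 0, 0.12], [0.117, 0, 0.12], [0.117, 0, 0.12]], "dr": [[0, 0, 0], [0, 0, 0], [0, 0, 0], [0, 0, 0], [0, 0, 0], [0, 0, 0], [0, 0, 0], [0, 0, 0], [0, 0, 0], [0, 0, 0]]}}

```text
time_s: 10.75
tcp_pos: [472.1, -101.7, 47.8]
tool_rot: [-180.0, -0.1, 164.1]
wrist_force: [0.1, -0.3, 1.5]
finger_gap: 0.7
grip_force: 0.0
```

```bash
python3 - <<'E'
from h import *
go(-65,-92,48)
S=snap("scene");T=snap("top"); print(red(S));print(red(T))
print(proj(S,np.r_[RIG+RJ@[-65,-92],70]),proj(T,np.r_[RIG+RJ@[-65,-92],70]))
E
```

```text
jig tcp [-66.7 -91.6  47.8] t 10.75 rot [-1.7999e+02 -1.2000e-01  1.6414e+02] F [ 0.1 -0.3  1.5] gap 59.74225358341235 grip 0.0
shift tool mm [-1.7 -0.4 -0.2]
[([300.6, 251.0], [298, 247, 6, 8, 28]), ([315.8, 330.0], [307, 316, 18, 29, 257]), ([255.9, 338.6], [253, 337, 7, 5, 19])]
[([294.4, 168.7], [293, 167, 4, 5, 11]), ([263.6, 194.7], [255, 190, 18, 11, 109])]
(np.float64(302.883270281337), np.float64(250.32686173806232)) (np.float64(321.3084686157428), np.float64(233.05535949612215))
```

{"fn": "play_rows", "kwargs": {"fingers": [0.06, 0.02, 0.02, 0.02, 0.02, 0.02, 0.02], "linear": [[-0.002, 0, 0], [-0.002, 0, 0], [-0.002, 0, 0], [-0.002, 0, 0], [-0.002, 0, 0], [-0.002, 0, 0], [-0.002, 0, 0]], "dr": [[0, 0, 0], [0, 0, 0], [0, 0, 0], [0, 0, 0], [0, 0, 0], [0, 0, 0], [0, 0, 0]]}}

```text
time_s: 11.55
tcp_pos: [475.7, -102.6, 48.6]
tool_rot: [180.0, 0.1, 164.1]
wrist_force: [-2.1, 0.7, 11.9]
finger_gap: 0.327
grip_force: 58.2
```

{"fn": "play_rows", "kwargs": {"fingers": [0.02, 0.02, 0.02, 0.02, 0.02, 0.02, 0.02, 0.02], "linear": [[0, 0, -0.01], [-0.0015, 0, -0.0195], [-0.003, 0, -0.029], [-0.006, 0, -0.038], [-0.009, 0, -0.047], [-0.013, 0, -0.055], [-0.022, 0, -0.071], [-0.022, 0, -0.071]], "dr": [[0, 0, 0], [0, 0, 0], [0, 0, 0], [0, 0, 0], [0, 0, 0], [0, 0, 0], [0, 0, 0], [0, 0, 0]]}}

```text
time_s: 12.35
tcp_pos: [496.1, -108.5, 120.1]
tool_rot: [-180.0, -0.1, 164.1]
wrist_force: [-3.6, 2.0, -1.1]
finger_gap: 0.318
grip_force: 59.8
```

```bash
python3 - <<'E'
from h import *
go(-43,-92,119)
S=snap("scene"); print(red(S)[0]); print(proj(S,np.r_[RIG+RJ@[-42.7,-92],141]))
E
```

```text
jig tcp [-41.8 -91.5 120.1] t 12.35 rot [-1.8000e+02 -8.0000e-02  1.6414e+02] F [-3.6  2.  -1.1] gap 27.19534775430035 grip 59.808189868927
shift tool mm [ 1.2 -0.5  1.1]
([289.0, 235.8], [288, 233, 3, 7, 14])
(np.float64(293.1688432746567), np.float64(235.2763188790503))
```

{"fn": "play_rows", "kwargs": {"fingers": [0.02, 0.02, 0.02, 0.02, 0.02, 0.02], "linear": [[-0.006, 0, -0.0075], [-0.012, 0, -0.0145], [-0.019, 0, -0.021], [-0.026, 0, -0.027], [-0.034, 0, -0.033], [-0.034, 0, -0.033]], "dr": [[0, 0, 0], [0, 0, 0], [0, 0, 0], [0, 0, 0], [0, 0, 0], [0, 0, 0]]}}

```text
time_s: 13.0
tcp_pos: [531.3, -118.5, 152.4]
tool_rot: [-180.0, 0.2, 164.2]
wrist_force: [5.6, -0.2, -10.0]
finger_gap: 0.316
grip_force: 59.6
```

{"fn": "play_rows", "kwargs": {"fingers": [0.02, 0.02, 0.02, 0.02], "linear": [[-0.008, 0, -0.005], [-0.016, 0, -0.009], [-0.0245, 0, -0.013], [-0.0245, 0, -0.013]], "dr": [[0, 0, 0], [0, 0, 0], [0, 0, 0], [0, 0, 0]]}}

```text
time_s: 13.4
tcp_pos: [554.0, -124.9, 165.7]
tool_rot: [180.0, 0.1, 164.1]
wrist_force: [0.3, -0.0, 0.2]
finger_gap: 0.232
grip_force: 0.0
```

```bash
python3 - <<'E'
from h import *
go(60-44.5,-92,165)
S=snap("scene"); print(red(S)[0]); print(proj(S,np.r_[RIG+RJ@[60-44.5,-92],186.8]))
E
```

```text
jig tcp [ 18.4 -91.5 165.7] t 13.4 rot [1.8000e+02 9.0000e-02 1.6413e+02] F [ 0.3 -0.   0.2] gap 19.805582618417027 grip 0.0
shift tool mm [ 2.9 -0.5  0.7]
([290.1, 233.4], [285, 228, 11, 12, 104])
(np.float64(268.5681453550709), np.float64(230.88272463499126))
```

The upward force (+11.9, +7.4 and +3.1 N for TCP 21, 20 and 25 mm below the ball) shows the pads squeeze the ball out downwards, so the grip has to be deeper. I'll re-grip with the TCP about 30 mm below the ball centre.

{"fn": "play_rows", "kwargs": {"fingers": [0.02, 0.06, 0.06, 0.06, 0.06, 0.06, 0.06, 0.06, 0.06, 0.06], "linear": [[0, 0, -0.04], [0.03, 0, -0.05], [0.07, 0, -0.05], [0.083, 0, -0.03], [0.083, 0, 0.01], [0.083, 0, 0.05], [0.083, 0, 0.09], [0.083, 0, 0.126], [0.083, 0, 0.126], [0.083, 0, 0.126]], "dr": [[0, 0, 0], [0, 0, 0], [0, 0, 0], [0, 0, 0], [0, 0, 0], [0, 0, 0], [0, 0, 0], [0, 0, 0], [0, 0, 0], [0, 0, 0]]}}

```text
time_s: 14.45
tcp_pos: [472.2, -101.7, 39.0]
tool_rot: [-180.0, -0.1, 164.1]
wrist_force: [-0.0, -0.3, 0.5]
finger_gap: 0.701
grip_force: 0.0
```

{"fn": "play_rows", "kwargs": {"fingers": [0.02, 0.02, 0.02, 0.02, 0.02, 0.02, 0.02], "linear": [[0, 0, 0], [0, 0, 0], [0, 0, 0], [0, 0, 0], [0, 0, 0], [0, 0, 0], [0, 0, 0]], "dr": [[0, 0, 0], [0, 0, 0], [0, 0, 0], [0, 0, 0], [0, 0, 0], [0, 0, 0], [0, 0, 0]]}}

```text
time_s: 15.15
tcp_pos: [474.0, -102.1, 40.5]
tool_rot: [180.0, 0.2, 164.1]
wrist_force: [-1.3, 0.8, 9.4]
finger_gap: 0.322
grip_force: 58.2
```

```bash
python3 - <<'E'
from h import *
go(-65,-92,40)
E
```

```text
jig tcp [-64.8 -91.5  40.5] t 15.15 rot [179.99   0.19 164.14] F [-1.3  0.8  9.4] gap 27.456458123587073 grip 58.17756950855255
shift tool mm [ 0.2 -0.5  0.5]
```

{"fn": "play_rows", "kwargs": {"fingers": [0.02, 0.02, 0.02, 0.02, 0.02, 0.02, 0.02, 0.02], "linear": [[0, 0, -0.01], [-0.0015, 0, -0.0195], [-0.003, 0, -0.029], [-0.006, 0, -0.038], [-0.009, 0, -0.047], [-0.013, 0, -0.055], [-0.022, 0, -0.071], [-0.022, 0, -0.071]], "dr": [[0, 0, 0], [0, 0, 0], [0, 0, 0], [0, 0, 0], [0, 0, 0], [0, 0, 0], [0, 0, 0], [0, 0, 0]]}}

```text
time_s: 15.95
tcp_pos: [492.2, -107.4, 110.9]
tool_rot: [-180.0, -0.3, 164.1]
wrist_force: [-8.0, 3.7, 3.3]
finger_gap: 0.326
grip_force: 59.5
```

{"fn": "play_rows", "kwargs": {"fingers": [0.02, 0.02, 0.02, 0.02], "linear": [[-0.006, 0, -0.0075], [-0.012, 0, -0.0145], [-0.018, 0, -0.021], [-0.018, 0, -0.021]], "dr": [[0, 0, 0], [0, 0, 0], [0, 0, 0], [0, 0, 0]]}}

```text
time_s: 16.35
tcp_pos: [511.9, -113.0, 131.6]
tool_rot: [-180.0, 0.0, 164.2]
wrist_force: [-3.2, 1.4, -0.1]
finger_gap: 0.321
grip_force: 59.5
```

```bash
python3 - <<'E'
from h import *
go(60-83,-92,40)
S=snap("scene"); print(red(S)[0]); cv2.imwrite("pics/c6.png",cv2.resize(cv2.cvtColor(S["pixels"][180:300,220:340],cv2.COLOR_RGB2BGR),None,fx=5,fy=5,interpolation=cv2.INTER_CUBIC))
E
```

```text
jig tcp [-25.3 -91.6 131.6] t 16.35 rot [-1.7999e+02  5.0000e-02  1.6416e+02] F [-3.2  1.4 -0.1] gap 27.425864853229307 grip 59.54787611961365
shift tool mm [-2.3 -0.4 91.6]
([315.8, 330.0], [307, 316, 18, 29, 255])
```

View pics/c6.png

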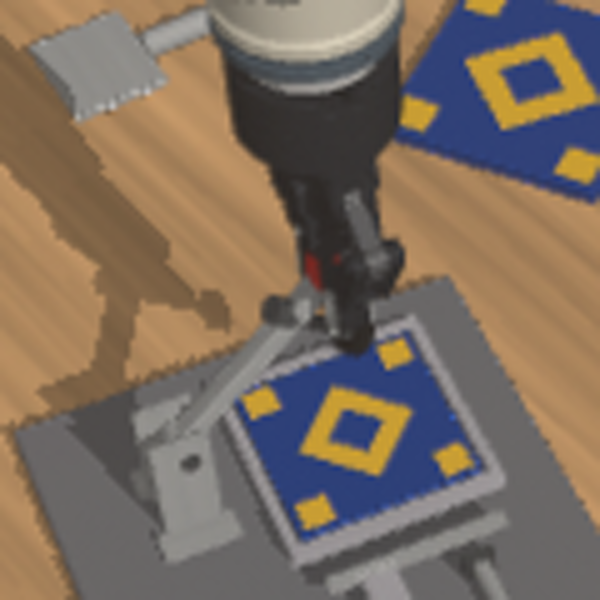

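The ball is now gripped centrally, and the gap is steady at 27.4 mm. I'll continue in small steps.

{"fn": "play_rows", "kwargs": {"fingers": [0.02, 0.02, 0.02, 0.02, 0.02, 0.02], "linear": [[-0.005, 0, -0.004], [-0.0097, 0, -0.0078], [-0.015, 0, -0.0115], [-0.02, 0, -0.0145], [-0.0255, 0, -0.0175], [-0.0255, 0, -0.0175]], "dr": [[0, 0, 0], [0, 0, 0], [0, 0, 0], [0, 0, 0], [0, 0, 0], [0, 0, 0]]}}

```text
time_s: 17.0
tcp_pos: [536.9, -120.1, 148.4]
tool_rot: [-180.0, 0.1, 164.2]
wrist_force: [2.1, -0.9, -7.9]
finger_gap: 0.32
grip_force: 59.5
```

```bash
python3 - <<'E'
from h import *
go(0,-92,149)
E
```

```text
jig tcp [  0.7 -91.6 148.4] t 17.0 rot [-1.7999e+02  9.0000e-02  1.6417e+02] F [ 2.1 -0.9 -7.9] gap 27.370199512141358 grip 59.47829604148865
shift tool mm [ 0.7 -0.4 -0.6]
```

{"fn": "play_rows", "kwargs": {"fingers": [0.02, 0.02, 0.02, 0.02, 0.02, 0.02, 0.02, 0.02, 0.02, 0.02], "linear": [[-0.0055, 0, -0.0023], [-0.011, 0, -0.0048], [-0.017, 0, -0.007], [-0.023, 0, -0.009], [-0.029, 0, -0.0107], [-0.035, 0, -0.012], [-0.041, 0, -0.0132], [-0.0474, 0, -0.0139], [-0.0535, 0, -0.0144], [-0.06, 0, -0.0145]], "dr": [[0, 0, 0], [0, 0, 0], [0, 0, 0], [0, 0, 0], [0, 0, 0], [0, 0, 0], [0, 0, 0], [0, 0, 0], [0, 0, 0], [0, 0, 0]]}}

```text
time_s: 18.0
tcp_pos: [593.8, -136.2, 162.5]
tool_rot: [-180.0, -0.0, 164.1]
wrist_force: [-0.3, 0.2, 0.7]
finger_gap: 0.232
grip_force: 0.0
```

```bash
python3 - <<'E'
from h import *
go(60,-92,165)
E
```

```text
jig tcp [ 59.8 -91.5 162.5] t 18.0 rot [-180.     -0.    164.14] F [-0.3  0.2  0.7] gap 19.78317879028047 grip 0.0
shift tool mm [-0.2 -0.5 -2.5]
```

```bash
cat >> h.py <<'E'
def ball(S,y0=-92):
    for c,s in red(S):
        o,d=ray(S,*c); n=np.r_[RJ[:,1],0]; k=(y0-n@(o-np.r_[RIG,0]))/(n@d); p=o+k*d; q=RJ.T@(p[:2]-RIG); r=np.hypot(q[0]-60,p[2]-70)
        if abs(r-125)<12: return c,s,q.round(1),p[2].round(1),r.round(1),"ang",(.436-np.arctan2(q[0]-60,p[2]-70)).round(3)
E
python3 - <<'E'
from h import *
print(ball(snap("scene"))); S=snap("scene"); print(ball(S))
cv2.imwrite("pics/c7.png",cv2.resize(cv2.cvtColor(S["pixels"][180:300,220:340],cv2.COLOR_RGB2BGR),None,fx=5,fy=5,interpolation=cv2.INTER_CUBIC))
E
```

```text
([302.9, 250.1], [298, 245, 11, 11, 85], array([-65.1, -92. ]), np.float64(70.9), np.float64(125.1), 'ang', np.float64(2.0))
([302.9, 250.1], [298, 245, 11, 11, 85], array([-65.1, -92. ]), np.float64(70.9), np.float64(125.1), 'ang', np.float64(2.0))
```

View pics/c7.png

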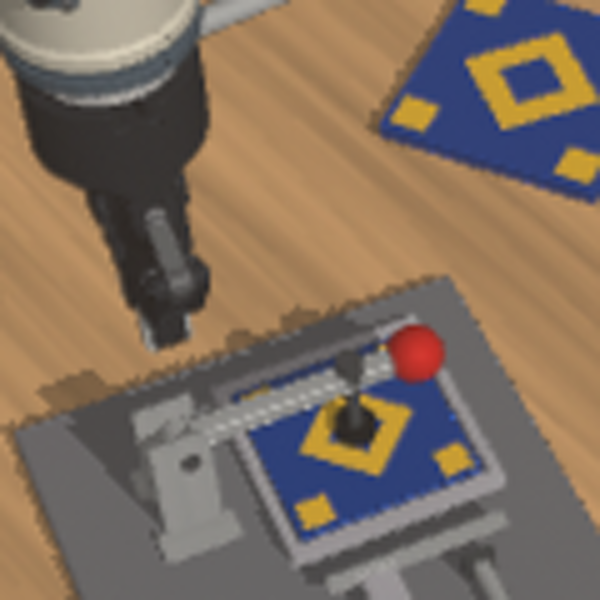

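The arm fell back onto the tile (ball at crop (416,353)). The pinch creeps out as the ball spins between the pads. I'll tilt the tool 35° outward for the grip and turn it with the arm, so the ball spins less.

{"fn": "play_rows", "kwargs": {"fingers": [0.06, 0.06, 0.06, 0.06, 0.06, 0.06, 0.06, 0.06, 0.06, 0.06], "linear": [[0.03, 0, -0.02], [0.07, 0, -0.02], [0.11, 0, -0.01], [0.14, 0, 0.01], [0.156, 0, 0.03], [0.156, 0, 0.048], [0.156, 0, 0.048], [0.156, 0, 0.048], [0.156, 0, 0.048], [0.156, 0, 0.048]], "dr": [[0, -0.1, 0], [0, -0.2, 0], [0, -0.3, 0], [0, -0.4, 0], [0, -0.5, 0], [0, -0.611, 0], [0, -0.611, 0], [0, -0.611, 0], [0, -0.611, 0], [0, -0.611, 0]]}}

```text
time_s: 19.1
tcp_pos: [443.3, -95.3, 133.8]
tool_rot: [179.4, 33.5, 163.7]
wrist_force: [0.5, -0.9, 0.6]
finger_gap: 0.699
grip_force: 0.0
```

```bash
cat >> h.py <<'E'
from scipy.spatial.transform import Rotation as Ro
def tool():
    s=sensors.sense(); R=Ro.from_euler("xyz",s["tool_rot"],degrees=True).as_matrix(); return s["tcp_pos"],R,s
def to_tool(x,y,z):  # jig target of TCP -> shift in tool axes
    p,R,s=tool(); w=np.r_[RIG+RJ@np.array([x,y]),z]; return (R.T@(w-p)).round(1)
E
python3 - <<'E'
from h import *
go(0,0,0); p,R,s=tool(); print("tool z in jig",RJ.T@R[:2,2],R[2,2], s["joint_positions"].round(1))
print(to_tool(-50,-91.5,49))
E
```

```text
jig tcp [-96.2 -93.3 133.8] t 19.1 rot [179.43  33.54 163.67] F [ 0.5 -0.9  0.6] gap 59.72193629207056 grip 0.0
shift tool mm [-96.2  93.3 133.8]
tool z in jig [0.55252233 0.00529373] -0.8334812827886452 [-10.2   3.5 142.3 -74.3   2.9 -10.6]
[ 8.4  1.2 96.2]
```

{"fn": "play_rows", "kwargs": {"fingers": [0.06, 0.06, 0.06, 0.06, 0.06, 0.06], "linear": [[-0.005, 0, 0.005], [-0.01, 0, 0.01], [-0.01, 0, 0.01], [-0.01, 0, 0.01], [-0.01, 0, 0.01], [-0.01, 0, 0.01]], "dr": [[0, 0.1, 0], [0, 0.2, 0], [0, 0.26, 0], [0, 0.26, 0], [0, 0.26, 0], [0, 0.26, 0]]}}

```text
time_s: 19.7
tcp_pos: [457.5, -98.5, 131.5]
tool_rot: [179.6, 18.5, 164.3]
wrist_force: [-0.1, -0.9, -0.1]
finger_gap: 0.704
grip_force: 0.0
```

```bash
python3 - <<'E'
from h import *
go(0,0,0); p,R,s=tool(); print("tool z in jig",RJ.T@R[:2,2],R[2,2], "tool y",RJ.T@R[:2,1],R[2,1],s["joint_positions"].round(1))
print(to_tool(-56,-91.5,46))
E
```

```text
jig tcp [-81.6 -92.5 131.5] t 19.7 rot [179.61  18.53 164.25] F [-0.1 -0.9 -0.1] gap 60.13429954270895 grip 0.0
shift tool mm [-81.6  92.5 131.5]
tool z in jig [0.3177523  0.00745324] -0.9481444637583827 tool y [-0.00398009  0.99997078] 0.006526786329908801 [-11.7   6.6 130.5  -2.2  24.4 -84.1]
[ 2.9  0.3 89.2]
```

{"fn": "play_rows", "kwargs": {"fingers": [0.06, 0.06, 0.06, 0.06, 0.06, 0.06], "linear": [[0.003, 0, 0.03], [0.003, 0, 0.06], [0.003, 0, 0.089], [0.003, 0, 0.089], [0.003, 0, 0.089], [0.003, 0, 0.089]], "dr": [[0, 0, 0], [0, 0, 0], [0, 0, 0], [0, 0, 0], [0, 0, 0], [0, 0, 0]]}}

```text
time_s: 20.3
tcp_pos: [482.0, -106.0, 47.1]
tool_rot: [179.8, 18.7, 164.2]
wrist_force: [0.7, -1.2, 1.2]
finger_gap: 0.703
grip_force: 0.0
```

{"fn": "play_rows", "kwargs": {"fingers": [0.02, 0.02, 0.02, 0.02, 0.02, 0.02, 0.02], "linear": [[0, 0, 0], [0, 0, 0], [0, 0, 0], [0, 0, 0], [0, 0, 0], [0, 0, 0], [0, 0, 0]], "dr": [[0, 0, 0], [0, 0, 0], [0, 0, 0], [0, 0, 0], [0, 0, 0], [0, 0, 0], [0, 0, 0]]}}

```text
time_s: 21.0
tcp_pos: [482.6, -105.0, 47.3]
tool_rot: [179.7, 18.8, 164.3]
wrist_force: [-3.1, 18.0, 15.1]
finger_gap: 0.321
grip_force: 57.8
```

```bash
cat >> h.py <<'E'
def plan(angs,alphas):
    """rows from here: ball carried rigidly (TCP->ball distance D behind TCP) to arm angles, tool tilts alpha (deg, + outward)"""
    p,R,s=tool(); q,_=tj(); a0=np.arctan2((RJ.T@R[:2,2])[0],-R[2,2])
    b=np.array([q[0],q[2]])
    A0=angs[0]; B0=np.array([60+125*np.sin(.436-A0),70+125*np.cos(.436-A0)])
    off=b-B0; d0=off@[np.sin(a0),-np.cos(a0)]; l0=off@[np.cos(a0),np.sin(a0)]
    print("t",s["time_s"],"alpha0",np.degrees(a0).round(1),"D",d0.round(1),"lat",l0.round(1),"gap",(s["finger_gap"]*85.4).round(2),"F",s["wrist_force"].round(1))
    for A,al in zip(angs[1:],alphas):
        al=np.radians(al); B=np.array([60+125*np.sin(.436-A),70+125*np.cos(.436-A)])
        t=B+d0*np.array([np.sin(al),-np.cos(al)])+l0*np.array([np.cos(al),np.sin(al)])-b
        # tool x in (x,z) = -(cos a0, sin a0); tool z = (sin a0,-cos a0)
        print(round(A,2),"[%.4f, 0, %.4f]"%(-(t@[np.cos(a0),np.sin(a0)])/1e3,t@[np.sin(a0),-np.cos(a0)]/1e3),"dr_y %.3f"%(a0-al))
E
python3 - <<'E'
from h import *
go(-56,-91.5,46)
A=np.linspace(2.01,1.11,10); plan(A,18.5-33*(2.01-A[1:])/1.6)
E
```

```text
jig tcp [-55.7 -91.9  47.3] t 21.0 rot [179.72  18.81 164.25] F [-3.1 18.  15.1] gap 27.425046341674612 grip 57.75238573551178
shift tool mm [0.3 0.4 1.3]Traceback (most recent call last):
  File "<stdin>", line 3, in <module>
  File "h.py", line 42, in plan
    print("t",s["time_s"],"alpha0",np.degrees(a0).round(1),"D",d0.round(1),"lat",l0.round(1),"gap",(s["finger_gap"]*85.4).round(2),"F",s["wrist_force"].round(1))
                                                                                                   ^^^^^^^^^^^^^^^^^^^^^^^^^^^^
AttributeError: 'float' object has no attribute 'round'
```

```bash
sed -i 's/(s\["finger_gap"\]\*85.4).round(2)/round(s["finger_gap"]*85.4,2)/' h.py; python3 - <<'E'
from h import *
A=np.linspace(2.01,1.11,10); plan(A,18.5-33*(2.01-A[1:])/1.6)
E
```

```text
t 21.0 alpha0 18.8 D 24.1 lat 1.6 gap 27.43 F [-3.1 18.  15.1]
1.91 [-0.0036, 0, -0.0116] dr_y 0.041
1.81 [-0.0084, 0, -0.0227] dr_y 0.077
1.71 [-0.0144, 0, -0.0332] dr_y 0.113
1.61 [-0.0213, 0, -0.0430] dr_y 0.149
1.51 [-0.0292, 0, -0.0520] dr_y 0.185
1.41 [-0.0379, 0, -0.0601] dr_y 0.221
1.31 [-0.0474, 0, -0.0673] dr_y 0.257
1.21 [-0.0575, 0, -0.0734] dr_y 0.293
1.11 [-0.0682, 0, -0.0785] dr_y 0.329
```

{"fn": "play_rows", "kwargs": {"fingers": [0.02, 0.02, 0.02, 0.02, 0.02, 0.02, 0.02, 0.02, 0.02, 0.02], "linear": [[-0.0036, 0.001, -0.0116], [-0.0084, 0.001, -0.0227], [-0.0144, 0.001, -0.0332], [-0.0213, 0.001, -0.043], [-0.0292, 0.001, -0.052], [-0.0379, 0.001, -0.0601], [-0.0474, 0.001, -0.0673], [-0.0575, 0.001, -0.0734], [-0.0682, 0.001, -0.0785], [-0.0682, 0.001, -0.0785]], "dr": [[0, 0.041, 0], [0, 0.077, 0], [0, 0.113, 0], [0, 0.149, 0], [0, 0.185, 0], [0, 0.221, 0], [0, 0.257, 0], [0, 0.293, 0], [0, 0.329, 0], [0, 0.329, 0]]}}

```text
time_s: 22.0
tcp_pos: [520.8, -115.5, 143.5]
tool_rot: [179.7, -0.2, 164.3]
wrist_force: [-3.6, 7.1, 1.8]
finger_gap: 0.318
grip_force: 60.2
```

```bash
python3 - <<'E'
from h import *
go(0,0,0)
plan(np.array([1.11,1.05,.99,.93,.87,.81]),[-2,-4,-6,-8,-10])
E
```

```text
jig tcp [-16.  -91.6 143.5] t 22.0 rot [179.72  -0.23 164.3 ] F [-3.6  7.1  1.8] gap 27.172666682639072 grip 60.24290084838867
shift tool mm [-16.   91.6 143.5]
t 22.0 alpha0 -0.2 D 24.2 lat 2.1 gap 27.17 F [-3.6  7.1  1.8]
1.05 [-0.0052, 0, -0.0045] dr_y 0.031
0.99 [-0.0106, 0, -0.0086] dr_y 0.066
0.93 [-0.0163, 0, -0.0124] dr_y 0.101
0.87 [-0.0221, 0, -0.0158] dr_y 0.136
0.81 [-0.0281, 0, -0.0188] dr_y 0.171
```

{"fn": "play_rows", "kwargs": {"fingers": [0.02, 0.02, 0.02], "linear": [[-0.0052, 0, -0.0045], [-0.0106, 0, -0.0086], [-0.0106, 0, -0.0086]], "dr": [[0, 0.041, 0], [0, 0.08, 0], [0, 0.08, 0]]}}

```text
time_s: 22.3
tcp_pos: [530.6, -118.3, 151.3]
tool_rot: [179.7, -4.8, 164.3]
wrist_force: [-1.8, 5.2, 1.2]
finger_gap: 0.318
grip_force: 61.9
```

{"fn": "play_rows", "kwargs": {"fingers": [0.02, 0.02], "linear": [[-0.006, 0, -0.0037], [-0.006, 0, -0.0037]], "dr": [[0, 0.04, 0], [0, 0.04, 0]]}}

```text
time_s: 22.5
tcp_pos: [535.2, -119.6, 155.1]
tool_rot: [179.7, -7.3, 164.4]
wrist_force: [-8.8, 7.2, 14.9]
finger_gap: 0.322
grip_force: 63.4
```

```bash
python3 - <<'E'
from h import *
go(0,0,0)
plan(np.array([.93,.87,.81,.75,.69,.63,.57,.51,.45,.39,.33]),[-9,-11,-13,-15,-17,-19,-21,-23,-25,-27])
E
```

```text
jig tcp [ -1.  -91.6 155.1] t 22.5 rot [179.72  -7.29 164.38] F [-8.8  7.2 14.9] gap 27.505055406382844 grip 63.401960134506226
shift tool mm [ -1.   91.6 155.1]
t 22.5 alpha0 -7.3 D 25.0 lat 1.5 gap 27.51 F [-8.8  7.2 14.9]
0.87 [-0.0055, 0, -0.0041] dr_y 0.030
0.81 [-0.0111, 0, -0.0079] dr_y 0.065
0.75 [-0.0169, 0, -0.0114] dr_y 0.100
0.69 [-0.0229, 0, -0.0144] dr_y 0.135
0.63 [-0.0291, 0, -0.0171] dr_y 0.169
0.57 [-0.0354, 0, -0.0193] dr_y 0.204
0.51 [-0.0418, 0, -0.0212] dr_y 0.239
0.45 [-0.0483, 0, -0.0227] dr_y 0.274
0.39 [-0.0549, 0, -0.0237] dr_y 0.309
0.33 [-0.0616, 0, -0.0243] dr_y 0.344
```

{"fn": "play_rows", "kwargs": {"fingers": [0.02, 0.02, 0.02], "linear": [[-0.003, 0, -0.003], [-0.0055, 0, -0.005], [-0.0055, 0, -0.005]], "dr": [[0, 0.015, 0], [0, 0.03, 0], [0, 0.03, 0]]}}

```text
time_s: 22.8
tcp_pos: [541.2, -121.4, 159.1]
tool_rot: [179.7, -8.9, 164.4]
wrist_force: [-4.4, 6.3, 8.8]
finger_gap: 0.317
grip_force: 62.7
```

```bash
python3 - <<'E'
from h import *
go(0,0,0)
plan(np.array([.87,.81,.75,.69,.63,.57,.51,.45,.39,.33]),[-11,-13,-15,-17,-19,-21,-23,-25,-27]); print(ball(snap("scene")))
E
```

```text
jig tcp [  5.2 -91.6 159.1] t 22.8 rot [179.72  -8.89 164.4 ] F [-4.4  6.3  8.8] gap 27.106272355735673 grip 62.706087827682495
shift tool mm [  5.2  91.6 159.1]
t 22.8 alpha0 -8.9 D 24.4 lat 1.5 gap 27.11 F [-4.4  6.3  8.8]
0.81 [-0.0055, 0, -0.0039] dr_y 0.037
0.75 [-0.0112, 0, -0.0075] dr_y 0.072
0.69 [-0.0171, 0, -0.0107] dr_y 0.107
0.63 [-0.0232, 0, -0.0136] dr_y 0.141
0.57 [-0.0295, 0, -0.0160] dr_y 0.176
0.51 [-0.0359, 0, -0.0180] dr_y 0.211
0.45 [-0.0424, 0, -0.0197] dr_y 0.246
0.39 [-0.0490, 0, -0.0209] dr_y 0.281
0.33 [-0.0557, 0, -0.0217] dr_y 0.316
None
```

{"fn": "play_rows", "kwargs": {"fingers": [0.02, 0.02, 0.02, 0.02, 0.02, 0.02, 0.02], "linear": [[-0.013, 0, -0.008], [-0.0363, 0, -0.017], [-0.0672, 0, -0.0214], [-0.092, 0, -0.0194], [-0.1, 0, -0.0175], [-0.1, 0, -0.0175], [-0.1, 0, -0.0175]], "dr": [[0, 0, 0], [0, 0, 0], [0, 0, 0], [0, 0, 0], [0, 0, 0], [0, 0, 0], [0, 0, 0]]}}

```text
time_s: 23.55
tcp_pos: [638.7, -149.6, 160.1]
tool_rot: [179.8, -8.8, 164.3]
wrist_force: [0.4, 0.6, 0.7]
finger_gap: 0.234
grip_force: 0.0
```

```bash
python3 - <<'E'
from h import *
go(0,0,0)
S=snap("scene"); print(ball(S),red(S),red(snap("top")))
E
```

```text
jig tcp [106.7 -92.2 160.1] t 23.55 rot [179.78  -8.83 164.32] F [0.4 0.6 0.7] gap 19.9640501190068 grip 0.0
shift tool mm [106.7  92.2 160.1]
([249.5, 234.5], [244, 229, 12, 12, 119], array([ 60.1, -92. ]), np.float64(196.9), np.float64(126.9), 'ang', np.float64(0.435)) [([249.5, 234.5], [244, 229, 12, 12, 119]), ([315.8, 330.0], [307, 316, 18, 29, 256]), ([255.9, 338.6], [253, 337, 7, 5, 19])] [([294.4, 168.7], [293, 167, 4, 5, 11]), ([263.6, 194.8], [255, 190, 18, 11, 111])]
```

```bash
python3 - <<'E'
from h import *
for i in range(3): print(ball(snap("scene")))
E
```

```text
([249.5, 234.5], [244, 229, 12, 12, 119], array([ 60.1, -92. ]), np.float64(196.9), np.float64(126.9), 'ang', np.float64(0.435))
([249.5, 234.5], [244, 229, 12, 12, 119], array([ 60.1, -92. ]), np.float64(196.9), np.float64(126.9), 'ang', np.float64(0.435))
([249.5, 234.5], [244, 229, 12, 12, 119], array([ 60.1, -92. ]), np.float64(196.9), np.float64(126.9), 'ang', np.float64(0.435))
```

The arm stands upright, leaning on the fingers on its open side (static at 0.435 rad). I'll move the fingers away in +x so it falls open by its own weight.

{"fn": "play_rows", "kwargs": {"fingers": [0.02, 0.02, 0.02, 0.02, 0.02, 0.02, 0.02, 0.02, 0.02, 0.02], "linear": [[-0.008, 0, 0], [-0.016, 0, 0], [-0.024, 0, 0], [-0.032, 0, 0], [-0.042, 0, 0], [-0.06, 0, 0], [-0.08, 0, 0], [-0.09, 0, 0], [-0.09, 0, 0], [-0.09, 0, 0]], "dr": [[0, 0, 0], [0, 0, 0], [0, 0, 0], [0, 0, 0], [0, 0, 0], [0, 0, 0], [0, 0, 0], [0, 0, 0], [0, 0, 0], [0, 0, 0]]}}

```text
time_s: 24.8
tcp_pos: [725.1, -173.8, 146.0]
tool_rot: [179.8, -8.8, 164.3]
wrist_force: [0.6, 0.5, 0.7]
finger_gap: 0.236
grip_force: 0.0
```

```bash
python3 - <<'E'
from h import *
go(0,0,0)
for i in range(3): print(ball(snap("scene")))
E
```

```text
jig tcp [196.4 -91.8 146. ] t 24.8 rot [179.78  -8.84 164.32] F [0.6 0.5 0.7] gap 20.18020673157858 grip 0.0
shift tool mm [196.4  91.8 146. ]
([249.5, 234.5], [244, 229, 12, 12, 119], array([ 60.1, -92. ]), np.float64(196.9), np.float64(126.9), 'ang', np.float64(0.435))
([249.6, 234.6], [244, 229, 12, 12, 120], array([ 60., -92.]), np.float64(196.4), np.float64(126.4), 'ang', np.float64(0.436))
([249.6, 234.6], [244, 229, 12, 12, 120], array([ 60., -92.]), np.float64(196.4), np.float64(126.4), 'ang', np.float64(0.436))
```

The arm is balanced exactly upright. I'll go over the top and nudge the ball in +x from the robot side with shut fingers.

```bash
python3 - <<'E'
from h import *
for t in [(196,-92,275),(10,-92,275),(0,-92,275)]: print(to_tool(*t))
E
```

```text
[  19.9    0.3 -126.7]
[203.7   0.8 -98.3]
[213.6   0.8 -96.8]
```

{"fn": "play_rows", "kwargs": {"fingers": [0, 0, 0, 0, 0, 0, 0, 0, 0, 0], "linear": [[0.006, 0, -0.042], [0.013, 0, -0.084], [0.02, 0, -0.127], [0.03, 0, -0.127], [0.07, 0, -0.12], [0.11, 0, -0.113], [0.15, 0, -0.106], [0.19, 0, -0.1], [0.213, 0, -0.097], [0.213, 0, -0.097]], "dr": [[0, 0, 0], [0, 0, 0], [0, 0, 0], [0, -0.03, 0], [0, -0.08, 0], [0, -0.13, 0], [0, -0.154, 0], [0, -0.154, 0], [0, -0.154, 0], [0, -0.154, 0]]}}

```text
time_s: 25.95
tcp_pos: [533.8, -120.5, 275.6]
tool_rot: [179.8, 0.0, 164.3]
wrist_force: [0.1, 0.4, -0.9]
finger_gap: 0.0
grip_force: 0.0
```

```bash
python3 - <<'E'
from h import *
go(0,-92,190); print(to_tool(0,-92,190)); print(ball(snap("scene")))
E
```

```text
jig tcp [ -2.2 -92.8 275.6] t 25.95 rot [1.7978e+02 2.0000e-02 1.6430e+02] F [ 0.1  0.4 -0.9] gap 0.02436850199575917 grip 0.0
shift tool mm [-2.2  0.8 85.6]
[-2.2  0.5 85.6]
([249.5, 234.5], [244, 229, 12, 12, 121], array([ 60.1, -92. ]), np.float64(196.9), np.float64(126.9), 'ang', np.float64(0.435))
```

{"fn": "play_rows", "kwargs": {"fingers": [0, 0, 0, 0, 0, 0, 0, 0, 0, 0], "linear": [[0, 0, 0.04], [0, 0, 0.085], [0, 0, 0.085], [-0.02, 0, 0.085], [-0.035, 0, 0.085], [-0.045, 0, 0.085], [-0.055, 0, 0.085], [-0.065, 0, 0.085], [-0.075, 0, 0.085], [-0.08, 0, 0.085]], "dr": [[0, 0, 0], [0, 0, 0], [0, 0, 0], [0, 0, 0], [0, 0, 0], [0, 0, 0], [0, 0, 0], [0, 0, 0], [0, 0, 0], [0, 0, 0]]}}

```text
time_s: 27.0
tcp_pos: [615.1, -143.0, 190.1]
tool_rot: [179.8, 0.1, 164.3]
wrist_force: [0.7, -0.4, -0.5]
finger_gap: 0.001
grip_force: 0.0
```

```bash
python3 - <<'E'
from h import *
go(0,-92,190)
for i in range(3): print(ball(snap("scene")))
E
```

```text
jig tcp [ 82.2 -92.3 190.1] t 27.0 rot [1.7978e+02 7.0000e-02 1.6429e+02] F [ 0.7 -0.4 -0.5] gap 0.04452052951951013 grip 0.0
shift tool mm [82.2  0.3  0.1]
([229.5, 244.5], [224, 239, 12, 12, 121], array([108.6, -92. ]), np.float64(187.0), np.float64(126.7), 'ang', np.float64(0.043))
([227.9, 245.4], [222, 240, 13, 12, 125], array([112.5, -92. ]), np.float64(185.9), np.float64(127.2), 'ang', np.float64(0.011))
([227.4, 245.8], [222, 240, 12, 13, 127], array([113.8, -92. ]), np.float64(185.1), np.float64(127.1), 'ang', np.float64(-0.001))
```

The clamp is open and at rest (0.0 rad). Now the leg: I'll move above the fin grip.

{"fn": "play_rows", "kwargs": {"fingers": [0.06, 0.06, 0.06, 0.06, 0.06, 0.06, 0.06, 0.06, 0.06, 0.06], "linear": [[0.02, 0, 0], [0.127, 0.219, 0.02], [0.127, 0.219, 0.02], [0.127, 0.219, 0.03], [0.127, 0.219, 0.04], [0.127, 0.219, 0.04], [0.127, 0.219, 0.04], [0.127, 0.219, 0.04], [0.127, 0.219, 0.04], [0.127, 0.219, 0.04]], "dr": [[0, 0, 0], [0, 0, 0], [0, 0, 0], [0, 0, 0], [0, 0, 0], [0, 0, 0], [0, 0, 0], [0, 0, 0], [0, 0, 0], [0, 0, 0]]}}

```text
time_s: 28.15
tcp_pos: [551.7, 101.4, 151.0]
tool_rot: [179.8, 0.1, 164.2]
wrist_force: [0.2, 0.5, -0.1]
finger_gap: 0.699
grip_force: 0.0
```

```bash
python3 - <<'E'
from h import *
go(-45,127,47); print(to_tool(-45,127,47))
S=snap("scene"); print(ball(S))
# fin yellow far part + pointer: dark pixels on white scale
h=cv2.cvtColor(S["pixels"],cv2.COLOR_RGB2GRAY)
p0=[proj(S,np.r_[RIG+RJ@[110,y],21]) for y in (125,59.5)]; print("expected pointer px",np.round(p0,1))
for r in range(340,362,2): print(r,h[r,256:300:2])
E
```

```text
jig tcp [-45.6 125.5 151. ] t 28.15 rot [1.7978e+02 8.0000e-02 1.6420e+02] F [ 0.2  0.5 -0.1] gap 59.698000278467944 grip 0.0
shift tool mm [ -0.6   1.5 104. ]
[ -0.4   1.  104. ]
([227.4, 245.8], [222, 240, 12, 13, 127], array([113.8, -92. ]), np.float64(185.1), np.float64(127.1), 'ang', np.float64(-0.001))
expected pointer px [[270.8 359.6]
 [260.6 335.6]]
340 [ 82 100 163 165 166 138 103 102 103 103 103 103 103 102  85  75  75  76
  99 119 154 147]
342 [115 167 164 120 159 164 104 103 103 103 103 102 102 103  85  76  76  81
 100  97 148 148]
344 [103 160 164 164 165 162 119 103 102 103 103 103 103 103 103  81  91 105
 104  90 146 148]
346 [103 139 167 117 123 163 164 104 103 103 103 103 103 103 102 102  75 141
 105  91 144 147]
348 [ 92 103 166 167 166 160 166 109 102 103 103 102 102 103 103 103  76 111
 146 100 145 146]
350 [ 81 102 155 168 115 160 166 144 102 102 103 103 103  99  96  80  76  76
 145 146 144 147]
352 [ 96  98 125 167 166 159 137 165 109 103 103  99  96  76  74  58  44  42
 117 147 149 149]
354 [114  86 103 160 144 161 167 165 138  99  79  77  74  59  41  42  47  60
  81 147 148 145]
356 [117  87 103 130 166 166 162 112 155  77  73  49  42  43  57  77 102 102
  77 124 152 174]
358 [145 110  92 103 164 113 165 125 112  64  43  47  57  99 102 103 103 103
 103  94 144 110]
360 [144 117  80 102 153 163 158  87  55 101  76 102 103 103 103 103 102 103
 102 102 102  86]
```

{"fn": "play_rows", "kwargs": {"fingers": [0.06, 0.06, 0.06, 0.06, 0.06, 0.06], "linear": [[0, 0.001, 0.04], [0, 0.001, 0.08], [0, 0.001, 0.104], [0, 0.001, 0.104], [0, 0.001, 0.104], [0, 0.001, 0.104]], "dr": [[0, 0, 0], [0, 0, 0], [0, 0, 0], [0, 0, 0], [0, 0, 0], [0, 0, 0]]}}

```text
time_s: 28.8
tcp_pos: [553.1, 103.7, 48.2]
tool_rot: [179.7, 0.2, 164.3]
wrist_force: [-0.3, -0.2, 0.0]
finger_gap: 0.702
grip_force: 0.0
```

{"fn": "play_rows", "kwargs": {"fingers": [0, 0, 0, 0, 0, 0, 0, 0, 0, 0], "linear": [[0, 0, 0], [0, 0, 0], [0, 0, 0], [0, 0, 0], [0, 0, 0], [0, 0, 0], [0, 0, 0], [0, 0, 0], [0, 0, 0], [0, 0, 0]], "dr": [[0, 0, 0], [0, 0, 0], [0, 0, 0], [0, 0, 0], [0, 0, 0], [0, 0, 0], [0, 0, 0], [0, 0, 0], [0, 0, 0], [0, 0, 0]]}}

```text
time_s: 29.8
tcp_pos: [552.2, 104.4, 47.4]
tool_rot: [179.7, 0.1, 164.3]
wrist_force: [-1.7, 2.5, 6.5]
finger_gap: 0.13
grip_force: 58.6
```

```bash
python3 - <<'E'
from h import *
go(-45,127-65.5,47); T=snap("top");S=snap("scene")
hs=cv2.cvtColor(S["pixels"],cv2.COLOR_RGB2GRAY)
# dark pointer profile sampled along jig y at fixed x,z
for x in (88,94,100):
    v=[]
    for y in np.arange(100,140,1.):
        u=proj(S,np.r_[RIG+RJ@[x,y],21]); v.append(float(cv2.getRectSubPix(hs,(1,1),u)[0,0]))
    print(x,np.array(v).astype(int))
print(red(S),red(T))
E
```

```text
jig tcp [-45.9 128.6  47.4] t 29.8 rot [1.7973e+02 9.0000e-02 1.6427e+02] F [-1.7  2.5  6.5] gap 11.074253360649712 grip 58.607710003852844
shift tool mm [ -0.9 -67.1   0.4]
88 [102 102 102 102 102 102 102 102 102 102 102 102 102 102  99  94  86  80
  76  75  75  72  66  59  53  47  42  42  44  48  58  70  83  95 103 103
 103 103 103 103]
94 [102 102 102 102 102 102 102 102 102 102 102 102 102 102 101 100  93  84
  78  76  75  71  65  58  51  46  42  44  46  53  64  75  85  95 102 102
 102 102 102 102]
100 [103 103 104 104 105 105 104 103 105 105 106 105 105 103 103 102  94  85
  78  77  76  75  71  65  56  46  42  44  46  54  65  76  89 100 104 104
 104 103 103 103]
[([227.4, 245.8], [222, 240, 12, 13, 127]), ([315.7, 330.0], [307, 316, 18, 29, 260]), ([256.0, 338.5], [253, 337, 7, 4, 18])] [([294.4, 168.7], [293, 167, 4, 5, 11]), ([339.5, 175.2], [335, 171, 10, 10, 71])]
```

{"fn": "play_rows", "kwargs": {"fingers": [0, 0, 0, 0, 0, 0, 0, 0, 0, 0], "linear": [[0, -0.01, 0], [0, -0.02, 0], [0, -0.03, 0], [0, -0.04, 0], [0, -0.05, 0], [0, -0.058, 0], [0, -0.064, 0], [0, -0.0665, 0], [0, -0.0665, 0], [0, -0.0665, 0]], "dr": [[0, 0, 0], [0, 0, 0], [0, 0, 0], [0, 0, 0], [0, 0, 0], [0, 0, 0], [0, 0, 0], [0, 0, 0], [0, 0, 0], [0, 0, 0]]}}

```text
time_s: 30.9
tcp_pos: [533.9, 40.5, 47.4]
tool_rot: [179.7, 0.1, 164.2]
wrist_force: [-4.1, 4.8, 11.1]
finger_gap: 0.13
grip_force: 59.9
```

```bash
cat >> h.py <<'E'
def ptr(S,c):
    hs=cv2.cvtColor(S["pixels"],cv2.COLOR_RGB2GRAY); ys=np.arange(c-20,c+20,.5)
    for x in (85,90,95,100):
        v=np.array([float(cv2.getRectSubPix(hs,(1,1),proj(S,np.r_[RIG+RJ@[x,y],21]))[0,0]) for y in ys]); w=np.clip(62-v,0,None)
        print("pointer at x",x,"min",v.min(),"y",(w@ys/w.sum()).round(1) if w.sum() else None)
E
python3 - <<'E'
from h import *
go(-45,62,47); S=snap("scene"); ptr(S,60); print(red(S),red(snap("top")))
cv2.imwrite("pics/c8.png",cv2.resize(cv2.cvtColor(S["pixels"][300:380,230:350],cv2.COLOR_RGB2BGR),None,fx=6,fy=6,interpolation=cv2.INTER_CUBIC))
E
```

```text
jig tcp [-46.1  62.1  47.4] t 30.9 rot [1.7972e+02 6.0000e-02 1.6425e+02] F [-4.1  4.8 11.1] gap 11.111841648409856 grip 59.92755353450775
shift tool mm [-1.1 -0.1  0.4]
pointer at x 85 min 42.0 y 60.0
pointer at x 90 min 42.0 y 60.2
pointer at x 95 min 42.0 y 59.8
pointer at x 100 min 44.0 y 60.0
[([227.4, 245.8], [222, 240, 12, 13, 127]), ([303.6, 306.3], [296, 294, 17, 26, 230]), ([256.0, 338.5], [253, 337, 7, 4, 18])] [([294.3, 168.9], [293, 167, 4, 5, 12]), ([339.4, 175.1], [335, 171, 10, 9, 67])]
```

View pics/c8.png

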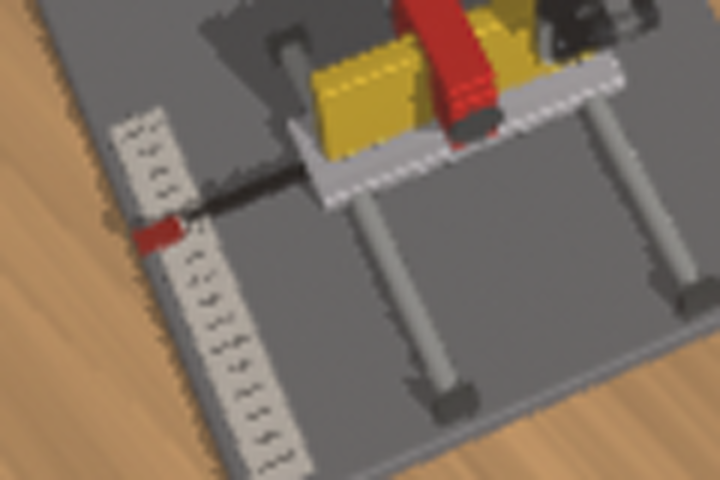

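The pointer (tip at crop (190,215)) lines up with the red mark at (160,236), given the 4 mm height difference; measured jig y is 60.0 against 59.5–59.8 mm. I'll do one sub-pixel check on the mark before pushing the lever.

```bash
python3 - <<'E'
from h import *
for n,(x0,x1,y0,y1) in(("scene",(250,263,332,345)),("top",(289,300,163,175))):
    d=snap(n); p=d["pixels"].astype(float)[y0:y1,x0:x1]; w=np.clip(p[...,0]-np.maximum(p[...,1],p[...,2])-25,0,None)
    yy,xx=np.mgrid[y0:y1,x0:x1]; u=(w*xx).sum()/w.sum(),(w*yy).sum()/w.sum()
    for z in (17,18.5,20): print(n,np.round(u,2),z,(RJ.T@(onz(d,*u,z)[:2]-RIG)).round(1))
# pointer in the top view
T=d; g=cv2.cvtColor(T["pixels"],cv2.COLOR_RGB2GRAY); ys=np.arange(50,72,1.)
for x in (80,88,94): print(x,[int(cv2.getRectSubPix(g,(1,1),proj(T,np.r_[RIG+RJ@[x,y],21]))[0,0]) for y in ys])
E
```

```text
scene [255.63 339.  ] 17 [123.2  60.7]
scene [255.63 339.  ] 18.5 [123.3  61.5]
scene [255.63 339.  ] 20 [123.4  62.3]
top [294.63 166.58] 17 [128.6  60.8]
top [294.63 166.58] 18.5 [128.4  60.6]
top [294.63 166.58] 20 [128.1  60.5]
80 [70, 72, 74, 75, 75, 72, 55, 40, 26, 27, 41, 57, 74, 85, 94, 101, 104, 104, 103, 102, 102, 101]
88 [69, 76, 85, 94, 98, 75, 53, 30, 23, 29, 37, 47, 67, 85, 101, 107, 105, 104, 104, 102, 99, 97]
94 [65, 67, 71, 68, 61, 50, 38, 29, 23, 18, 34, 58, 84, 103, 103, 103, 102, 102, 101, 100, 99, 99]
```

The mark is about 1 mm to +y of the pointer. I'll correct that and then slide along the fin to push the lever.

{"fn": "play_rows", "kwargs": {"fingers": [0, 0, 0, 0, 0, 0, 0, 0, 0, 0], "linear": [[0, 0.001, 0], [0, 0.001, 0], [0, 0.001, 0], [0, 0.001, 0], [-0.004, 0.001, 0], [-0.008, 0.001, 0], [-0.012, 0.001, 0], [-0.016, 0.001, 0], [-0.02, 0.001, 0], [-0.024, 0.001, 0]], "dr": [[0, 0, 0], [0, 0, 0], [0, 0, 0], [0, 0, 0], [0, 0, 0], [0, 0, 0], [0, 0, 0], [0, 0, 0], [0, 0, 0], [0, 0, 0]]}}

```text
time_s: 32.1
tcp_pos: [539.3, 36.9, 44.5]
tool_rot: [-179.8, -1.9, 164.2]
wrist_force: [-65.0, 23.9, 50.3]
finger_gap: 0.128
grip_force: 71.5
```

```bash
python3 - <<'E'
from h import *
go(4,63,47); S=snap("scene"); ptr(S,60); print(red(S)[1])
E
```

```text
jig tcp [-39.9  60.1  44.5] t 32.1 rot [-179.84   -1.91  164.17] F [-65.   23.9  50.3] gap 10.890708919897408 grip 71.53549790382385
shift tool mm [-43.9   2.9  -2.5]
pointer at x 85 min 41.0 y 58.7
pointer at x 90 min 42.0 y 58.0
pointer at x 95 min 41.0 y 58.5
pointer at x 100 min 46.0 y 58.0
([303.4, 305.8], [295, 293, 17, 27, 233])
```

The fingers stick to the fin at full grip (65 N). I'll ease back, then open slightly so the sprung leg just rests on the +y finger and the fingers can slide.

{"fn": "play_rows", "kwargs": {"fingers": [0, 0, 0, 0.0105, 0.0105, 0.011, 0.011], "linear": [[0.006, 0, 0], [0.012, 0, 0], [0.018, 0, 0], [0.018, 0, 0], [0.018, 0, 0], [0.018, 0, 0], [0.018, 0, 0]], "dr": [[0, 0, 0], [0, 0, 0], [0, 0, 0], [0, 0, 0], [0, 0, 0], [0, 0, 0], [0, 0, 0]]}}

```text
time_s: 32.85
tcp_pos: [540.6, 39.4, 44.8]
tool_rot: [179.8, 0.1, 164.3]
wrist_force: [10.1, 1.4, -27.6]
finger_gap: 0.131
grip_force: 57.4
```

```bash
python3 - <<'E'
from h import *
go(4,63,47); S=snap("scene"); ptr(S,60); print(red(S)[1])
E
```

```text
jig tcp [-39.3  62.8  44.8] t 32.85 rot [1.7975e+02 1.1000e-01 1.6427e+02] F [ 10.1   1.4 -27.6] gap 11.167671739592844 grip 57.444480657577515
shift tool mm [-43.3   0.2  -2.2]
pointer at x 85 min 41.0 y 61.0
pointer at x 90 min 41.0 y 60.4
pointer at x 95 min 41.0 y 60.8
pointer at x 100 min 45.0 y 60.6
([303.8, 306.6], [296, 294, 17, 27, 234])
```

{"fn": "play_rows", "kwargs": {"fingers": [0.0115, 0.0115, 0.0115], "linear": [[0, 0, 0], [0, 0, 0], [0, 0, 0]], "dr": [[0, 0, 0], [0, 0, 0], [0, 0, 0]]}}

```text
time_s: 33.2
tcp_pos: [540.6, 39.3, 44.8]
tool_rot: [179.8, 0.1, 164.3]
wrist_force: [10.5, 3.1, -26.9]
finger_gap: 0.132
grip_force: 27.3
```

{"fn": "play_rows", "kwargs": {"fingers": [0.012, 0.012, 0.012], "linear": [[0, 0, 0], [0, 0, 0], [0, 0, 0]], "dr": [[0, 0, 0], [0, 0, 0], [0, 0, 0]]}}

```text
time_s: 33.5
tcp_pos: [540.1, 39.6, 46.4]
tool_rot: [179.8, 0.1, 164.3]
wrist_force: [2.2, 4.5, -7.9]
finger_gap: 0.141
grip_force: 4.7
```

{"fn": "play_rows", "kwargs": {"fingers": [0.0125, 0.0125, 0.0125], "linear": [[0, 0, 0], [0, 0, 0], [0, 0, 0]], "dr": [[0, 0, 0], [0, 0, 0], [0, 0, 0]]}}

```text
time_s: 33.8
tcp_pos: [540.0, 39.4, 46.7]
tool_rot: [179.8, 0.1, 164.3]
wrist_force: [1.5, 3.9, -2.7]
finger_gap: 0.147
grip_force: 2.3
```

```bash
python3 - <<'E'
from h import *
go(4,63,47); S=snap("scene"); ptr(S,60)
E
```

```text
jig tcp [-39.9  62.7  46.7] t 33.8 rot [1.7976e+02 8.0000e-02 1.6429e+02] F [ 1.5  3.9 -2.7] gap 12.581993223412077 grip 2.3304569721221924
shift tool mm [-43.9   0.3  -0.3]
pointer at x 85 min 41.0 y 61.0
pointer at x 90 min 41.0 y 60.4
pointer at x 95 min 41.0 y 60.9
pointer at x 100 min 44.0 y 60.8
```

Setting 12 mm gives a light grip with the pointer steady at y 60.8. Now I'll push the lever with it.

{"fn": "play_rows", "kwargs": {"fingers": [0.012, 0.012, 0.012, 0.012, 0.012, 0.012, 0.012, 0.012, 0.012, 0.012], "linear": [[0, 0, 0], [-0.004, 0, 0], [-0.008, 0, 0], [-0.012, 0, 0], [-0.015, 0, 0], [-0.018, 0, 0], [-0.021, 0, 0], [-0.024, 0, 0], [-0.024, 0, 0], [-0.024, 0, 0]], "dr": [[0, 0, 0], [0, 0, 0], [0, 0, 0], [0, 0, 0], [0, 0, 0], [0, 0, 0], [0, 0, 0], [0, 0, 0], [0, 0, 0], [0, 0, 0]]}}

```text
time_s: 34.85
tcp_pos: [561.3, 32.8, 46.2]
tool_rot: [179.8, -0.1, 164.3]
wrist_force: [-3.8, 5.1, 1.7]
finger_gap: 0.142
grip_force: 3.0
```

```bash
python3 - <<'E'
from h import *
go(4,63,47); S=snap("scene"); ptr(S,60); print(red(S)[1])
E
```

```text
jig tcp [-17.6  62.2  46.2] t 34.85 rot [ 1.7982e+02 -1.3000e-01  1.6427e+02] F [-3.8  5.1  1.7] gap 12.087312411110679 grip 3.005377957597375
shift tool mm [-21.6   0.8  -0.8]
pointer at x 85 min 41.0 y 60.0
pointer at x 90 min 41.0 y 60.5
pointer at x 95 min 42.0 y 59.9
pointer at x 100 min 43.0 y 60.0
([302.3, 307.1], [294, 294, 17, 27, 224])
```

{"fn": "play_rows", "kwargs": {"fingers": [0.012, 0.012, 0.012, 0.012, 0.012, 0.012, 0.012, 0.012, 0.012, 0.012], "linear": [[-0.003, 0.0006, 0], [-0.006, 0.0006, 0], [-0.009, 0.0008, 0], [-0.012, 0.0008, 0], [-0.015, 0.001, 0], [-0.018, 0.001, 0], [-0.02, 0.001, 0], [-0.022, 0.001, 0], [-0.022, 0.001, 0], [-0.022, 0.001, 0]], "dr": [[0, 0, 0], [0, 0, 0], [0, 0, 0], [0, 0, 0], [0, 0, 0], [0, 0, 0], [0, 0, 0], [0, 0, 0], [0, 0, 0], [0, 0, 0]]}}

```text
time_s: 35.9
tcp_pos: [582.4, 27.9, 46.1]
tool_rot: [179.8, -0.2, 164.3]
wrist_force: [-3.5, 5.3, 1.4]
finger_gap: 0.142
grip_force: 3.0
```

```bash
python3 - <<'E'
from h import *
go(4,63,47); S=snap("scene"); ptr(S,60); print(red(S)[1])
E
```

```text
jig tcp [ 4.1 63.2 46.1] t 35.9 rot [ 1.7983e+02 -1.7000e-01  1.6428e+02] F [-3.5  5.3  1.4] gap 12.135276939775546 grip 2.9961390607059
shift tool mm [ 0.1 -0.2 -0.9]
pointer at x 85 min 42.0 y 61.1
pointer at x 90 min 40.0 y 61.5
pointer at x 95 min 41.0 y 61.0
pointer at x 100 min 43.0 y 61.4
([293.7, 311.0], [286, 298, 17, 27, 224])
```

{"fn": "play_rows", "kwargs": {"fingers": [0.012, 0.012, 0.012, 0.012, 0.012], "linear": [[-0.001, -0.0004, 0], [-0.002, -0.0004, 0], [-0.003, -0.0004, 0], [-0.004, -0.0004, 0], [-0.004, -0.0004, 0]], "dr": [[0, 0, 0], [0, 0, 0], [0, 0, 0], [0, 0, 0], [0, 0, 0]]}}

```text
time_s: 36.45
tcp_pos: [583.4, 26.9, 45.9]
tool_rot: [179.9, -0.5, 164.2]
wrist_force: [-14.5, 9.2, 9.0]
finger_gap: 0.142
grip_force: 2.9
```

```bash
python3 - <<'E'
from h import *
go(4,63,47); S=snap("scene"); ptr(S,60); print(red(S)[1])
E
```

```text
jig tcp [ 5.3 62.5 45.9] t 36.45 rot [179.88  -0.47 164.24] F [-14.5   9.2   9. ] gap 12.12911010114343 grip 2.8549080714583397
shift tool mm [ 1.3  0.5 -1.1]
pointer at x 85 min 40.0 y 61.0
pointer at x 90 min 41.0 y 60.4
pointer at x 95 min 41.0 y 60.8
pointer at x 100 min 44.0 y 60.6
([293.2, 311.0], [285, 298, 17, 27, 227])
```

The lever is at its stop: force in x rose to 14.5 N and motion stopped at x 5.3. I'll firm up the grip, check, and hand in.

{"fn": "play_rows", "kwargs": {"fingers": [0.0115, 0.0115, 0.0115, 0.0115, 0.0115], "linear": [[0, 0, 0], [0, 0, 0], [0, 0, 0], [0, 0, 0], [0, 0, 0]], "dr": [[0, 0, 0], [0, 0, 0], [0, 0, 0], [0, 0, 0], [0, 0, 0]]}}

```text
time_s: 37.0
tcp_pos: [583.4, 26.9, 45.9]
tool_rot: [179.9, -0.5, 164.2]
wrist_force: [-13.6, 8.5, 9.2]
finger_gap: 0.142
grip_force: 14.6
```

```bash
python3 - <<'E'
from h import *
go(4,63,47); S=snap("scene"); ptr(S,60); print(red(S)[1],ball(S))
print(ticket.hand_in())
E
```

```text
jig tcp [ 5.3 62.5 45.9] t 37.0 rot [179.87  -0.46 164.23] F [-13.6   8.5   9.2] gap 12.131286402525069 grip 14.59681749343872
shift tool mm [ 1.3  0.5 -1.1]
pointer at x 85 min 40.0 y 60.9
pointer at x 90 min 41.0 y 60.4
pointer at x 95 min 41.0 y 60.9
pointer at x 100 min 44.0 y 60.6
([293.2, 311.0], [285, 298, 17, 27, 227]) ([227.3, 245.8], [221, 240, 13, 13, 128], array([114., -92.]), np.float64(185.3), np.float64(127.3), 'ang', np.float64(-0.002))
the job is handed in; nothing more can be done
None
```

I handed the job in at 37 s with every step carried out, but the hand-in returned no verdict: the tile was pressed home, the clamp is back open, the leg is held about 1 mm or less from the red mark by camera, and the cam lever is against its stop.

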